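# Serve two cake bars from the sprung portion dispenser

### The arm

A 7-joint arm with a two-finger parallel gripper is mounted at the origin on the work surface. World frame = base frame: x ahead of the robot, y to its left, z up, the work surface at z = 0. Lengths are in m, angles in degrees, forces in N, time in s.
With the tool pointing down it reaches from about 0.425 to 0.875 m from the base axis. Payload 4.7 kg.
Tool frame: the origin (TCP) lies midway between the tips of the shut fingers; the grasp point (between the pads) lies 19 mm behind it; z points along the fingers, x is the direction in which the jaws open and shut, and the axes are right-handed (so a half turn about z gives the same grasp; the last joint's range is limited). The gripper opens to 87 mm and grips with 3 to 60 N. Pads are 19 mm wide; open, the fingers measure 117 mm over their backs; the gripper's body (75 mm by 190 mm) begins 51 mm behind the grasp point.
Start: joints at [75.751, 18.392, -4.016, 83.108, 1.295, 78.541, -3.26], TCP at [0.169, -0.628, 0.223] pointing down, gripper open.
Joint ranges: [-163.93, 163.93], [-17.29, 119.83], [-79.2, 71.16], [3.27, 140.29], [-89.18, 269.18], [5.43, 117.66], [-154.24, 154.24]. Speed limits (degrees/s): [147.25, 147.25, 180, 180, 180, 180, 180].

### API

Orientations are given as [roll, pitch, yaw] about the fixed x, y, z axes, in that order (R = Rz(yaw) Ry(pitch) Rx(roll)).
In Python, from cell import env gives the robot as it stands.
- The arm moves only by the tool carry_out, never from a script. Its argument "plan" is a list of rows, each an object with "grip": the closure, from 0 (fully open) to 1 (shut); "dp": the shift along the tool's x, y, z in m, a list of three; "rotation": the turn, a rotation vector about the tool's x, y, z in degrees, a list of three. In form: [{"grip": grip, "dp": [dx, dy, dz], "rotation": [wx, wy, wz]}, ...]. A call has 1 to 8 rows; each row shifts and turns the pose as measured when the row begins, along the tool's axes as they then stand; what a row does not reach is not made up. A row lasts 1/12 s, in which the tool goes at most 41.7 mm and 7.16 degrees, less where a joint would pass 70% of its speed; a pose out of reach is approached as far as the arm can. A call is refused whole if a number of a shift passes 0.0417 or a number of a turn 7.16, either way. A call with a gripper value outside its range is refused whole. The fingers move at their own pace and stop on an object; "force" is the grip in N (left out, the last holds). Time passes only in rows, so rows that do not move let the fingers close. It gives the time, the measured TCP pose, the force and the opening at its end, in the units of the state.
- env.get_obs(): the state, without advancing time (a new reading comes with each control period).
- env.read_camera(name): name is "scene" or "top" or "wrist"; returns the picture (420x560x3 uint8, red, green, blue); there is no depth.
- env.camera_params(name): a dict with "fx", "fy", "cx", "cy" (pixels), "R" (3x3) and "t" (3): a world point X has camera coordinates R X + t. Camera axes: x right, y down, z forward; pixel columns grow to the right and rows downward; lengths in m; the calibration is good to about 2 mm. A picture is of the moment at which its call begins: read the wrist's pose just before it. camera_params takes no time and is no camera call; for the wrist camera it gives the pose at the moment of the call.
- env.sign_off(): hands the job in, once; it reports no verdict.
The state is a dict: "time_s": time; "qpos": joint angles; "joint_velocities": joint speeds; "effort": joint torques, N m; "tool_pos": TCP position; "tool_rot": TCP orientation; "force": force on the tool from outside, world axes, zero at the start; "wrist_torque": the same for the moment, N m; "grip_width": finger opening in m.
Only numpy, scipy, OpenCV 4.12 (cv2) and the standard library are available. Lean on these libraries where they do the work, as an engineer would, in place of code of your own. Each camera call takes 0.05 s, during which the arm holds its last target. There are 200 camera calls.

### The job

Set the empty stoneware bowl on the round red mat under the dispenser's chute and let go of it. Then pull the orange gauge handle out sideways until the green line stands at the dispenser's side wall (82 mm out), and hold it there until two cake bars have slid into the bowl; the third bar must stay in the dispenser. Ease the gauge back fully home without letting it snap, let go, and leave the flask, coffee can and mug where they stand.

Things in the scene. Friction and masses are not known exactly. Their poses are not given: they have to be found in the camera images.
- dispenser: Fixed bar dispenser; place and heading vary. Origin on the table under the middle of the chute's lower lip; its x points up the chute (away from the robot), y to the left (to the gauge handle), z up. Chute on legs that begin 75 mm behind the lip; three lanes, centres y = -38, 0, +38 mm, 22 mm high dividers; side walls 32 mm high above the chute floor, outer faces y = -62 and +62 mm.
- mat_center (a point): Centre of the round red mat (160 mm across, flat on the table, fixed to the dispenser) on which the bowl has to stand: x = -35, y = -19 mm in the dispenser's frame, table height. A bowl on it stands partly under the lip, so slide it in from the front, low.
- lip_mid (a point): Middle of the upper edge of the chute's lower lip, 100 mm above the table (underside 92 mm). The chute, 124 mm wide and 175 mm long, rises from it at 34 degrees towards the dispenser's +x. The 8 mm aluminium gate of the gauge, square to the chute floor, crosses the lanes 29 mm up from the lip, 30 mm high.
- cup_shelf (a point): Middle of the underside of the fixed wooden cup shelf, at x = 77, y = 168, z = 282 mm in the dispenser's frame. It is 135 (x) x 175 (y) x 10 mm, carries two fixed cups 55 mm high, stands on two 12 mm posts at x = 122, y = 90 and 245 mm, and hangs over the gauge handle: the handle cannot be taken from straight above, the gripper must lean back towards the robot.
- gauge (a joint): Travel of the sprung gauge in m along the dispenser's +y: 0 home, 0.125 fully out. Its gate uncovers the lanes in turn from y = -38 mm. 0.041: yellow line at the outer face of the +y side wall, first lane open. 0.082: green line there, two lanes open. Past 0.094 is too far (third opens near 0.11). The spring pulls home with 3.6 N at 0, 11 N at 0.082, and snaps back if let go.
- gauge_grip (a point): Grip point on the orange handle, moves with the gauge; at home x = 6, y = 105, z = 143 mm in the dispenser's frame. A web 16 mm thick along (.829,0,.559), 38 mm high along (-.559,0,.829) (so leaning 34 degrees to the robot), 46 mm long in y, between two 5 mm end flanges 34 mm wide. Point is 14 mm below its top edge. Grip with the tool leaning 34 degrees back to the robot.
- bowl: Loose empty brown stoneware bowl, round, 140 mm outside diameter from 26 mm height up to the rim, tapering to 100 mm at the foot, 65 mm high, wall and floor 8 mm thick, about 0.4 kg. Origin at the centre of its underside, z up. It can be pinched by the rim anywhere.
- bar1_mid (a point): Centre of cake bar 1: a hard dark-brown bar 60 x 30 x 22 mm, about 40 g, loose, lying lengthwise in the dispenser lane at y = -38 mm behind the gate. First to slide down; belongs in the bowl.
- bar2_mid (a point): Centre of cake bar 2: a hard dark-brown bar 60 x 30 x 22 mm, about 40 g, loose, lying lengthwise in the dispenser lane at y = 0 mm behind the gate. Second to slide down; belongs in the bowl.
- bar3_mid (a point): Centre of cake bar 3: a hard dark-brown bar 60 x 30 x 22 mm, about 40 g, loose, lying lengthwise in the dispenser lane at y = +38 mm behind the gate. Must stay in its lane.
- flask: Bystander: loose black round flask, 68 mm diameter, 199 mm tall. Origin at the centre of its underside. It, the coffee can and the bowl change places.
- can: Bystander: loose steel coffee can with an orange cap, 72 mm diameter, 125 mm tall. Origin at the centre of its underside.
- mug: Bystander: loose brown mug, 90 mm diameter, 80 mm tall, with a side handle. Origin at the centre of its underside.
There are look-alikes about, which are no part of the job. What is shaped like the bowl but purple is not meant. Leave any pink or turquoise look-alike of the part that bears bar1_mid alone.

How it is judged (in metres and radians):
On the way, in this order (a step that is already met when the one before it is completed fails the run):
1. the bowl stands upright on the mat, let go (horizontal distance between bowl and mat_center below 0.03 m and height (world z) of bowl below 0.006 m and angle between bowl's own z axis and vertical below 0.1 rad and contact force between the fingers and bowl below 0.2 N and linear speed of bowl below 0.02 m/s), for 0.3 s.
2. the gauge is held at the green line (82 mm, within 6 mm) and bars 1 and 2 lie in the bowl (value of joint gauge between 0.076 and 0.088 m and horizontal distance between each of bar1_mid, bar2_mid and bowl below 0.062 m and z of each of bar1_mid, bar2_mid in the frame of bowl below 0.062 m), for 0.3 s.
At the end, for the whole second after the job is handed in: The gauge is home (within 4 mm); the bowl stands upright and still, its centre within 30 mm of the mat's centre; bars 1 and 2 lie in the bowl (centres inside its rim and below rim height); bar 3 is within 20 mm of its start; flask, can and mug within 30 mm of their starts (value of joint gauge below 0.004 m and horizontal distance between bowl and mat_center below 0.03 m and height (world z) of bowl below 0.006 m and angle between bowl's own z axis and vertical below 0.1 rad and linear speed of bowl below 0.02 m/s and horizontal distance between each of bar1_mid, bar2_mid and bowl below 0.062 m and z of each of bar1_mid, bar2_mid in the frame of bowl below 0.062 m and distance of bar3_mid from where it was at the start of the episode below 0.02 m and distance of each of flask, can, mug from where it was at the start of the episode below 0.03 m); the robot touches nothing.
It fails at once if the gauge is pulled more than 12 mm past the green line (value of joint gauge above 0.094 m).
It fails at once if the gauge snaps back (faster than 0.35 m/s) (velocity of joint gauge below -0.35 m/s).
It fails at once if the third bar leaves its lane (distance of bar3_mid from where it was at the start of the episode above 0.03 m).
It fails at once if the flask, can or mug is shoved (over 30 mm) or tipped (distance of any of flask, can, mug from where it was at the start of the episode above 0.03 m or angle between any of flask, can, mug's own z axis and vertical above 0.3 rad).
It also fails if it takes over 72 s, if anything falls off the work surface, if the arm or the gripper's body presses on something with over 40 N, if the wrist force passes 120 N, or if a joint passes its speed limit or range.

## Working session

There is one attempt and no reset: what is moved stays moved. The work goes in short steps, Python scripts to look and compute and a tool call to move; the robot and the scene stay as the last step left them, time stands still between calls to the robot, and variables do not carry over. Pictures are saved under pics/ and viewed, about 8 in all and at most 12, crops included, and the job is handed in when it is done.

Besides the shell and the picture viewer there is one more tool, called as a command line: name --argument value ..., lists and objects as JSON in quotes. carry_out: Moves the arm, as the interface text tells. Its arguments: {"type":"object","properties":{"plan":{"type":"array","items":{"type":"object","properties":{"grip":{"type":"number"},"dp":{"type":"array","items":{"type":"number"}},"rotation":{"type":"array","items":{"type":"number"}}}}},"force":{"type":"number"}},"required":["plan"]}

```bash
ls; mkdir -p pics
python3 - <<'E'
from cell import env
import cv2, numpy as np
for n in ("scene","top"):
    im=env.read_camera(n); cv2.imwrite(f"pics/{n}0.png",im[:,:,::-1])
    print(n,env.camera_params(n))
print(env.get_obs())
E
```

```text
pics
scene {'fx': 381.18481164492204, 'fy': 381.18481164492204, 'cx': 277.65850714766384, 'cy': 209.37060743990347, 'R': array([[ 0.89459405,  0.44684628, -0.00546627],
       [ 0.35353591, -0.71516102, -0.60295694],
       [-0.27333833,  0.53746917, -0.797755  ]]), 't': array([-0.42127552, -0.1285507 ,  1.38929706])}
top {'fx': 531.8436002861042, 'fy': 531.8436002861042, 'cx': 283.2393351322018, 'cy': 216.27854221965006, 'R': array([[-5.55749344e-05, -9.99933222e-01, -1.15563341e-02],
       [-9.92616040e-01,  1.45693017e-03, -1.21290047e-01],
       [ 1.21298784e-01,  1.14642619e-02, -9.92549835e-01]]), 't': array([-0.04376584,  0.52814578,  1.4840318 ])}
{'time_s': 0.1, 'qpos': array([75.75086083, 18.43577969, -4.0151787 , 83.16720202,  1.29587659,
       78.54225082, -3.25820093]), 'joint_velocities': array([ 0.099793  , -0.09579631, -0.00509406, -0.16070384,  0.038645  ,
        0.08670207, -0.06828851]), 'effort': array([ 1.92331581e-04, -4.92572558e+01, -4.05537793e-01, -3.13397276e+01,
       -6.40366226e-02,  3.94733995e-02,  6.90410366e-05]), 'tool_pos': array([ 0.16867025, -0.62721795,  0.22156611]), 'tool_rot': array([ 1.79993544e+02,  9.99522985e-02, -7.49396484e+01]), 'force': array([-0.26837243,  0.05348122, -0.45822577]), 'wrist_torque': array([-0.01862769, -0.01550153,  0.0156857 ]), 'grip_width': 0.08703366727494782}
```

View pics/scene0.png

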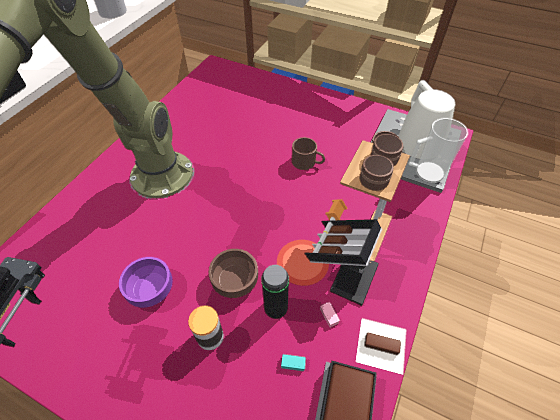

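View pics/top0.png

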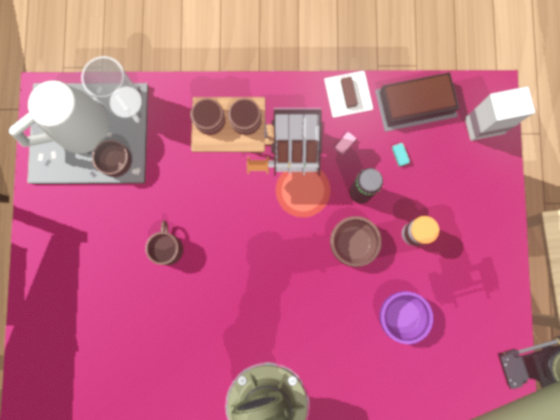

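The scene shows the brown bowl at scene (233,273) / top (356,241), and the purple look-alike at scene (146,281) / top (407,318). The red mat is at top (303,190) and the orange handle at top (258,165) / scene (336,208). The flask is at top (368,183), the can at (422,231) and the mug at (163,248).

Candidates for the bowl: brown bowl (356,241), which I choose; purple bowl (407,318), mug (163,248) and the cups on the shelf (208,116)/(244,116), which I reject.

```bash
cat > h.py <<'E'
import numpy as np, cv2
from scipy.optimize import least_squares
from scipy.spatial.transform import Rotation as Ro
from cell import env
def ray(P,uv):
    uv=np.atleast_2d(uv).astype(float)
    d=np.c_[(uv[:,0]-P["cx"])/P["fx"],(uv[:,1]-P["cy"])/P["fy"],np.ones(len(uv))]
    return -P["R"].T@P["t"], d@P["R"]
def plane(P,uv,z):
    o,d=ray(P,uv); return o+d*((z-o[2])/d[:,2])[:,None]
def tri(P1,u1,P2,u2):
    o1,d1=ray(P1,u1); o2,d2=ray(P2,u2); d1,d2=d1[0],d2[0]
    s=np.linalg.lstsq(np.c_[d1,-d2],o2-o1,rcond=None)[0]
    a,b=o1+s[0]*d1,o2+s[1]*d2; return (a+b)/2,np.linalg.norm(a-b)
def proj(P,X):
    c=np.atleast_2d(X)@P["R"].T+P["t"]; return np.c_[c[:,0]/c[:,2]*P["fx"]+P["cx"],c[:,1]/c[:,2]*P["fy"]+P["cy"]]
def mask(im,lo,hi):
    return cv2.inRange(cv2.cvtColor(im,cv2.COLOR_RGB2HSV),lo,hi)
def blobs(m,amin=30):
    n,l,s,c=cv2.connectedComponentsWithStats(m)
    return [(l==i,s[i],c[i]) for i in range(1,n) if s[i,4]>=amin]
def circ(xy,r):
    f=lambda p:np.hypot(*(xy-p[:2]).T)-r
    return least_squares(f,xy.mean(0),loss="soft_l1",f_scale=.002)
E
python3 - <<'E'
from h import *
im={n:cv2.imread(f"pics/{n}0.png")[:,:,::-1].copy() for n in("scene","top")}
P={n:env.camera_params(n) for n in im}
for n in im:
    hsv=cv2.cvtColor(im[n],cv2.COLOR_RGB2HSV)
    pts=dict(top=[(303,200),(256,166),(356,241),(335,241),(420,229),(368,180)],scene=[(295,262),(334,212),(233,275),(213,275),(204,320),(275,275)])[n]
    print(n,[hsv[v,u].tolist() for u,v in pts])
    for nm,lo,hi in(("mat",(2,150,120),(9,235,255)),("orange",(10,120,100),(24,255,255))):
        for l,s,c in blobs(mask(im[n],lo,hi),40): print(nm,s.tolist(),c.round(1))
a=cv2.resize(im["top"][70:290,180:400],(660,660),interpolation=2)[:600]
b=cv2.resize(im["top"][95:215,225:345],(600,600),interpolation=cv2.INTER_CUBIC)
cv2.imwrite("pics/crop1.png",b[:,:,::-1])
E
```

```text
scene [[4, 155, 187], [14, 168, 209], [8, 80, 140], [8, 86, 140], [20, 134, 255], [120, 10, 161]]
mat [277, 240, 51, 45, 1241] [301.3 264.6]
orange [110, 2, 138, 100, 4290] [163.2  53.5]
orange [255, 63, 19, 9, 79] [263.2  66.8]
orange [0, 73, 119, 173, 9425] [ 48.3 149.5]
orange [308, 78, 14, 8, 59] [314.4  81.4]
orange [354, 91, 57, 20, 176] [382.8 100.5]
orange [466, 119, 77, 32, 473] [498.2 131.8]
orange [554, 139, 6, 16, 58] [556.9 147.1]
orange [349, 172, 36, 25, 133] [363.2 186.5]
orange [326, 199, 21, 22, 249] [336.1 209.2]
orange [188, 306, 30, 30, 679] [202.8 320.2]
top [[4, 139, 202], [13, 151, 221], [6, 77, 158], [178, 111, 108], [21, 125, 255], [145, 9, 170]]
orange [248, 161, 20, 9, 163] [257.4 165.4]
orange [412, 216, 27, 28, 588] [425.  229.4]
```

View pics/crop1.png

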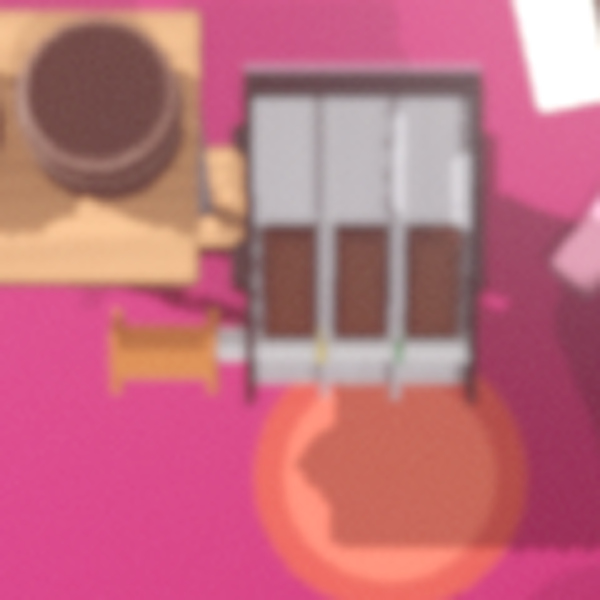

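The crop shows the three lanes with brown bars behind the gate. The handle is at crop (163,352), which is top (257.6,165.4), and the mat shows partly beyond the lip at crop (390,475). The dispenser's heading is near 0. Now I'll fit the mat, bowl and heading.

Run:
```python
from h import *
im={n:cv2.imread(f"pics/{n}0.png")[:,:,::-1].copy() for n in("scene","top")}
P={n:env.camera_params(n) for n in im}
def outline(m,win):
    w=np.zeros_like(m); x,y,a,b=win; w[y:b,x:a]=m[y:b,x:a]
    c=max(cv2.findContours(w,cv2.RETR_EXTERNAL,cv2.CHAIN_APPROX_NONE)[0],key=cv2.contourArea)
    return c[:,0,:]
g=im["top"].astype(int)
# mat: G noticeably vs B (mat has B<~G, cloth B>>G)
m=((g[...,1]-g[...,2]>-15)*255).astype(np.uint8)
c=outline(m,(270,174,336,222)); c=c[c[:,1]>176]
r=circ(plane(P["top"],c,0.)[:,:2],.08); print("mat",r.x,np.abs(r.fun).mean(),len(c))
mat=r.x
c=outline(m,(325,212,388,272)); r=circ(plane(P["top"],c,.065)[:,:2],.07); print("bowl",r.x,np.abs(r.fun).mean(),len(c))
gs=im["scene"].astype(int); ms=((gs[...,1]-gs[...,2]>-15)*255).astype(np.uint8)
cs=outline(ms,(200,244,262,300)); X=plane(P["scene"],cs,.065)
e=cv2.fitEllipse(cs); print("scene bowl bbox",cv2.boundingRect(cs))
# handle: top/scene centroids of orange
h,d=tri(P["top"],(257.4,165.4),P["scene"],(336.1,209.2)); print("handle",h,d)
# shelf front edge
E=[]
for u in range(196,262,3):
    col=m[140:162,u]; v=140+np.argmax(col==0); E.append((u,v))
S=plane(P["top"],E,.287)[:,:2]; k=np.polyfit(S[:,1],S[:,0],1); print("shelf yaw",-np.degrees(np.arctan(k[0])),k,np.std(S[:,0]-np.polyval(k,S[:,1])))
for n,uv,z in(("can",(425,229.4),.125),("flask",(370,181),.199),("mug",(163,246),.08)): print(n,plane(P["top"],uv,z))
ya=np.degrees(np.arctan2(*(h[:2]-mat)[::-1])-np.arctan2(.124,.041)); print("yaw from handle-mat",ya, np.hypot(*(h[:2]-mat)))
for yaw in(ya,-np.degrees(np.arctan(k[0]))):
    R=Ro.from_euler("z",yaw,degrees=True).as_matrix()
    o=np.r_[mat,0]-R@[-.035,-.019,0]
    for p in([.006,.105,.143],[0,0,.1],[0,-.062,.1],[0,.062,.1],[.0095,.168,.287],[.145,.062,.224],[.145,-.062,.224]):
        print(p,(o+R@p).round(4),*[proj(P[n],o+R@p).round(1) for n in("top","scene")])
```

```text
mat [ 0.61310823 -0.10047032] 0.0016150518249609196 102
bowl [ 0.45458422 -0.24501378] 0.0012036793920944427 142
scene bowl bbox (209, 249, 49, 49)
handle [0.65122613 0.02332769 0.1419895 ] 0.0013840130392963898
shelf yaw -1.0794985371440362 [0.01884303 0.65070941] 0.0007259594231805146
can [[ 0.48104894 -0.42202124  0.125     ]]
flask [[ 0.59798094 -0.26732092  0.199     ]]
mug [[0.44044639 0.28568178 0.08      ]]
yaw from handle-mat 1.1824101706623462 0.1295334779285219
[0.006, 0.105, 0.143] [0.6515 0.0243 0.143 ] [[257.1 165.4]] [[336.6 208.7]]
[0, 0, 0.1] [ 0.6477 -0.0808  0.1   ] [[296.3 170.1]] [[320.2 243.6]]
[0, -0.062, 0.1] [ 0.649  -0.1427  0.1   ] [[318.8 169.6]] [[312.  260.9]]
[0, 0.062, 0.1] [ 0.6464 -0.0188  0.1   ] [[273.7 170.6]] [[327.9 227.4]]
[0.0095, 0.168, 0.287] [0.6537 0.0874 0.287 ] [[227.3 151.7]] [[352.2 160.1]]
[0.145, 0.062, 0.224] [ 0.7914 -0.0158  0.224 ] [[271.2 104.8]] [[385.3 220. ]]
[0.145, -0.062, 0.224] [ 0.794  -0.1397  0.224 ] [[319.8 103.6]] [[371.2 257.9]]
[0.006, 0.105, 0.143] [0.6564 0.0227 0.143 ] [[257.7 163.6]] [[338.  209.7]]
[0, 0, 0.1] [ 0.6485 -0.0821  0.1   ] [[296.8 169.8]] [[320.3 244.1]]
[0, -0.062, 0.1] [ 0.6473 -0.1441  0.1   ] [[319.3 170.2]] [[311.2 261.1]]
[0, 0.062, 0.1] [ 0.6496 -0.0201  0.1   ] [[274.2 169.5]] [[328.8 228.1]]
[0.0095, 0.168, 0.287] [0.6611 0.0857 0.287 ] [[228.1 148.7]] [[354.5 161.4]]
[0.145, 0.062, 0.224] [ 0.7946 -0.0229  0.224 ] [[274.  103.6]] [[385.7 222.5]]
[0.145, -0.062, 0.224] [ 0.7923 -0.1469  0.224 ] [[322.6 104.3]] [[369.6 260. ]]
```

The mat is at (0.613,-0.100), the bowl at (0.455,-0.245), and the handle at (0.651,0.023,0.142), which agrees with its nominal 0.143. The yaw is within about ±1.2°. I'll pinch the bowl by its left rim (jaws along y) with the tool leaning back about 25°, so the body stays clear of the chute.

```bash
cat >> h.py <<'E'
def plan(pos,Rt,n,grip,cur=None):
    """rows from the present (or cur) pose to the target, rounded; returns the end pose reached by the rounded rows"""
    o=env.get_obs()
    p,R=cur or (np.array(o["tool_pos"]),Ro.from_euler("xyz",o["tool_rot"],degrees=True))
    pos=np.array(pos,float)
    for i in range(n):
        k=n-i; w=np.degrees((R.inv()*Rt).as_rotvec())/k; d=R.inv().apply(pos-p)/k
        w,d=w.round(1),d.round(4)
        if i%8==0: print("--")
        print('{"grip":%g,"dp":%s,"rotation":%s},'%(grip,(d+0).tolist(),(w+0).tolist()),end="")
        p=p+R.apply(d); R=R*Ro.from_rotvec(w,degrees=True)
    print(); return p,R
def lean(yaw,t):   # tool x at yaw; tool z down, tipped t deg so the body leans to -x
    b=Ro.from_euler("xyz",[180,0,yaw],degrees=True); return Ro.from_euler("y",-t,degrees=True)*b
def show():
    o=env.get_obs(); print(*[ (k,np.round(o[k],4).tolist()) for k in("time_s","qpos","tool_pos","tool_rot","force","grip_width")])
E
python3 - <<'E'
from h import *
R=lean(-90,25); print(R.apply([0,0,1]),R.apply([1,0,0]))
c=plan((.43,-.179,.17),R,16,0)
E
```

```text
[ 0.42261826  0.         -0.90630779] [ 1.59594560e-16 -1.00000000e+00  8.32667268e-17]
--
{"grip":0,"dp":[-0.0228, -0.0231, 0.0033],"rotation":[1.6, 0.2, 0.9]},{"grip":0,"dp":[-0.0232, -0.0226, 0.0038],"rotation":[1.6, 0.2, 0.9]},{"grip":0,"dp":[-0.0235, -0.0221, 0.0044],"rotation":[1.5, 0.2, 0.9]},{"grip":0,"dp":[-0.0239, -0.0216, 0.0048],"rotation":[1.6, 0.2, 0.9]},{"grip":0,"dp":[-0.0243, -0.0211, 0.0054],"rotation":[1.5, 0.2, 0.9]},{"grip":0,"dp":[-0.0246, -0.0206, 0.0058],"rotation":[1.6, 0.2, 0.9]},{"grip":0,"dp":[-0.0249, -0.02, 0.0063],"rotation":[1.5, 0.2, 0.9]},{"grip":0,"dp":[-0.0253, -0.0194, 0.0067],"rotation":[1.6, 0.2, 0.9]},--
{"grip":0,"dp":[-0.0256, -0.0188, 0.0072],"rotation":[1.5, 0.2, 0.9]},{"grip":0,"dp":[-0.0259, -0.0183, 0.0076],"rotation":[1.6, 0.2, 1.0]},{"grip":0,"dp":[-0.0262, -0.0176, 0.008],"rotation":[1.5, 0.2, 0.9]},{"grip":0,"dp":[-0.0266, -0.0169, 0.0083],"rotation":[1.6, 0.2, 1.0]},{"grip":0,"dp":[-0.0269, -0.0163, 0.0087],"rotation":[1.5, 0.3, 0.9]},{"grip":0,"dp":[-0.0271, -0.0156, 0.009],"rotation":[1.6, 0.2, 1.0]},{"grip":0,"dp":[-0.0275, -0.0148, 0.0093],"rotation":[1.5, 0.3, 0.9]},{"grip":0,"dp":[-0.0277, -0.0142, 0.0095],"rotation":[1.6, 0.2, 1.0]},
```

carry_out --plan '[{"grip":0,"dp":[-0.023,-0.023,0.003],"rotation":[1.6,0.2,0.9]},{"grip":0,"dp":[-0.023,-0.023,0.004],"rotation":[1.6,0.2,0.9]},{"grip":0,"dp":[-0.0235,-0.022,0.0045],"rotation":[1.5,0.2,0.9]},{"grip":0,"dp":[-0.024,-0.0215,0.005],"rotation":[1.6,0.2,0.9]},{"grip":0,"dp":[-0.0245,-0.021,0.0055],"rotation":[1.5,0.2,0.9]},{"grip":0,"dp":[-0.0245,-0.0205,0.006],"rotation":[1.6,0.2,0.9]},{"grip":0,"dp":[-0.025,-0.02,0.0065],"rotation":[1.5,0.2,0.9]},{"grip":0,"dp":[-0.0255,-0.0195,0.007],"rotation":[1.6,0.2,0.9]}]' --force 25

```text
time_s: 0.77
tool_pos: [0.2998, -0.3982, 0.1881]
tool_rot: [-167.2, -0.4, -83.2]
force: [-0.2, -0.9, -0.3]
grip_width: 0.0873
```

carry_out --plan '[{"grip":0,"dp":[-0.0255,-0.019,0.007],"rotation":[1.5,0.2,0.9]},{"grip":0,"dp":[-0.026,-0.0185,0.0075],"rotation":[1.6,0.2,1.0]},{"grip":0,"dp":[-0.026,-0.0175,0.008],"rotation":[1.5,0.2,0.9]},{"grip":0,"dp":[-0.0265,-0.017,0.0085],"rotation":[1.6,0.2,1.0]},{"grip":0,"dp":[-0.027,-0.0165,0.0085],"rotation":[1.5,0.3,0.9]},{"grip":0,"dp":[-0.027,-0.0155,0.009],"rotation":[1.6,0.2,1.0]},{"grip":0,"dp":[-0.0275,-0.015,0.0095],"rotation":[1.5,0.3,0.9]},{"grip":0,"dp":[-0.0275,-0.014,0.0095],"rotation":[1.6,0.2,1.0]}]'

```text
time_s: 1.43
tool_pos: [0.4251, -0.1905, 0.1623]
tool_rot: [-156.0, 0.3, -90.8]
force: [-0.4, -0.7, 0.1]
grip_width: 0.087
```

Run:
```python
from h import *
show()
P=env.camera_params("wrist"); im=env.read_camera("wrist"); cv2.imwrite("pics/w1.png",im[:,:,::-1])
print(proj(P,[.4546,-.245,.065]))
c=plan((.455,-.179,.036),lean(-90,25),8,0)
```

```text
('time_s', 1.4333) ('qpos', [44.5256, -17.2368, -12.2265, 129.5728, -21.6406, 48.5327, -46.9005]) ('tool_pos', [0.4251, -0.1905, 0.1623]) ('tool_rot', [-156.0242, 0.2794, -90.7786]) ('force', [-0.3625, -0.6734, 0.1375]) ('grip_width', 0.087)
[[342.8178732  228.31612704]]
--
{"grip":0,"dp":[-0.0003, 0.0033, 0.0157],"rotation":[0.1, 0.1, 0.0]},{"grip":0,"dp":[-0.0003, 0.0033, 0.0157],"rotation":[0.1, 0.0, 0.0]},{"grip":0,"dp":[-0.0003, 0.0033, 0.0157],"rotation":[0.1, 0.1, 0.0]},{"grip":0,"dp":[-0.0004, 0.0034, 0.0156],"rotation":[0.2, 0.0, 0.0]},{"grip":0,"dp":[-0.0003, 0.0034, 0.0156],"rotation":[0.1, 0.1, 0.0]},{"grip":0,"dp":[-0.0004, 0.0034, 0.0156],"rotation":[0.2, 0.0, -0.1]},{"grip":0,"dp":[-0.0004, 0.0035, 0.0157],"rotation":[0.1, 0.1, 0.0]},{"grip":0,"dp":[-0.0004, 0.0035, 0.0156],"rotation":[0.2, 0.0, -0.1]},
```

View pics/w1.png

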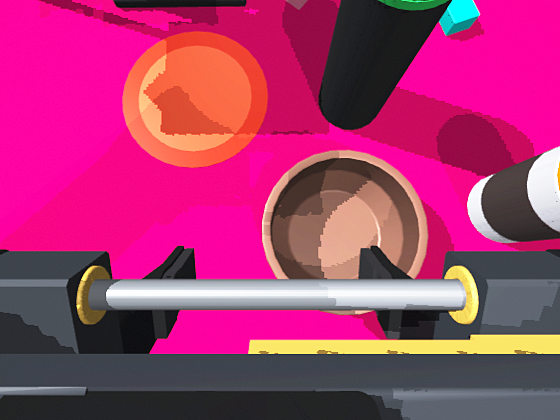

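The wrist view shows the bowl centred at about (345,230), against a predicted (343,228). The mat is fully visible at (195,98), and the fingers straddle the left rim. I'll descend and grip.

carry_out --plan '[{"grip":0,"dp":[0,0.003,0.016],"rotation":[0.1,0,0]},{"grip":0,"dp":[0,0.003,0.016],"rotation":[0.1,0,0]},{"grip":0,"dp":[-0.0005,0.0035,0.016],"rotation":[0.1,0,0]},{"grip":0,"dp":[-0.0005,0.0035,0.016],"rotation":[0.1,0,0]},{"grip":0,"dp":[-0.0005,0.0035,0.016],"rotation":[0.1,0,0]},{"grip":0,"dp":[-0.0005,0.0035,0.016],"rotation":[0.2,0,0]},{"grip":0,"dp":[-0.0005,0.0035,0.014],"rotation":[0.1,0,0]},{"grip":0,"dp":[0,0.0035,0.012],"rotation":[0.2,0,0]}]'

```text
time_s: 2.15
tool_pos: [0.4574, -0.1727, 0.0367]
tool_rot: [-154.8, 0.3, -88.8]
force: [-0.6, 0.6, -0.2]
grip_width: 0.087
```

Run:
```python
from h import *
show()
P=env.camera_params("wrist"); im=env.read_camera("wrist"); cv2.imwrite("pics/w2.png",im[:,:,::-1])
g=im.astype(int); m=((g[...,1]-g[...,2]>10)&(g[...,0]>180)).astype(np.uint8)*255
for l,s,c in blobs(m,800): print(s,c.round())
cs=[c[:,0] for c in cv2.findContours(m,0,1)[0] if cv2.contourArea(c)>2000]
for c in cs:
    r=circ(plane(P,c,0.)[:,:2],.08); print(len(c),r.x,np.abs(r.fun).mean())
plan((.455,-.178,.037),lean(-90,25),4,0)
```

```text
('time_s', 2.15) ('qpos', [41.1233, -3.3322, -14.5885, 135.6559, -27.4551, 27.7548, -40.2685]) ('tool_pos', [0.4574, -0.1727, 0.0367]) ('tool_rot', [-154.8421, 0.2573, -88.8174]) ('force', [-0.601, 0.5966, -0.196]) ('grip_width', 0.087)
[   72     0   222   158 29334] [182.  71.]
[ 288  130  272  149 5167] [403. 177.]
[ 384  192  131   87 5779] [447. 236.]
[444 266  35  58 990] [465. 294.]
[ 248  322  312   32 4772] [414. 345.]
706 [ 0.34298677 -0.25338249] 0.014050285281207765
407 [ 0.40686929 -0.29281642] 0.012760908661614155
710 [ 0.47121613 -0.2713433 ] 0.005634807452172391
594 [ 0.60733893 -0.10122385] 0.007929353261295942
--
{"grip":0,"dp":[0.0016, -0.0001, -0.0008],"rotation":[0.0, 0.2, 0.2]},{"grip":0,"dp":[0.0015, -0.0001, -0.0007],"rotation":[0.0, 0.2, 0.2]},{"grip":0,"dp":[0.0016, -0.0002, -0.0008],"rotation":[0.0, 0.2, 0.3]},{"grip":0,"dp":[0.0015, -0.0002, -0.0007],"rotation":[0.1, 0.3, 0.2]},
```

carry_out --plan '[{"grip":0,"dp":[0.003,0,-0.001],"rotation":[0,0.2,0.4]},{"grip":0,"dp":[0.003,0,-0.001],"rotation":[0,0.2,0.4]},{"grip":1,"dp":[0,0,0],"rotation":[0,0,0]},{"grip":1,"dp":[0,0,0],"rotation":[0,0,0]},{"grip":1,"dp":[0,0,0],"rotation":[0,0,0]},{"grip":1,"dp":[0,0,0],"rotation":[0,0,0]},{"grip":1,"dp":[0,0,0],"rotation":[0,0,0]},{"grip":1,"dp":[0,0,0],"rotation":[0,0,0]}]'

```text
time_s: 2.87
tool_pos: [0.4552, -0.1808, 0.0389]
tool_rot: [-154.9, 0.3, -89.9]
force: [0.1, -0.2, 0.3]
grip_width: 0.0549
```

Run:
```python
from h import *
show()
P=env.camera_params("wrist"); im=env.read_camera("wrist"); cv2.imwrite("pics/w3.png",im[:,:,::-1])
g=im.astype(int); m=((g[...,1]-g[...,2]>10)&(g[...,0]>180)).astype(np.uint8)*255; m[:,330:]=0
c=max(cv2.findContours(m,0,1)[0],key=cv2.contourArea)[:,0]; c=c[c[:,1]>3]
r=circ(plane(P,c,0.)[:,:2],.08); print(len(c),r.x,np.abs(r.fun).mean(),c.max(0),c.min(0))
T=env.camera_params("top"); t=env.read_camera("top").astype(int)
m=((t[...,1]-t[...,2]>-15)*255).astype(np.uint8); w=np.zeros_like(m); w[212:272,325:388]=m[212:272,325:388]
c=max(cv2.findContours(w,0,1)[0],key=cv2.contourArea)[:,0]; r=circ(plane(T,c,.065)[:,:2],.07); print("bowl",r.x,np.abs(r.fun).mean())
```

```text
('time_s', 2.8667) ('qpos', [41.554, -3.4755, -14.1151, 135.413, -26.911, 28.1366, -41.0237]) ('tool_pos', [0.4552, -0.1808, 0.0389]) ('tool_rot', [-154.9446, 0.298, -89.9116]) ('force', [0.1187, -0.2089, 0.3468]) ('grip_width', 0.0549)
404 [ 0.60979876 -0.10119217] 0.00046796653880787174 [278 156] [59  4]
bowl [ 0.44665848 -0.23857831] 0.008715079943894083
```

carry_out --plan '[{"grip":1,"dp":[0,0,0],"rotation":[0,0,0]},{"grip":1,"dp":[0,0,0],"rotation":[0,0,0]},{"grip":1,"dp":[0,0,0],"rotation":[0,0,0]},{"grip":1,"dp":[0,0,0],"rotation":[0,0,0]},{"grip":1,"dp":[0,0,0],"rotation":[0,0,0]},{"grip":1,"dp":[0,0,0],"rotation":[0,0,0]},{"grip":1,"dp":[0,0,0],"rotation":[0,0,0]},{"grip":1,"dp":[0,0,0],"rotation":[0,0,0]}]'

```text
time_s: 3.63
tool_pos: [0.4553, -0.1807, 0.0387]
tool_rot: [-154.9, 0.3, -89.9]
force: [0.1, 0.5, 0.1]
grip_width: 0.0101
```

carry_out --plan '[{"grip":1,"dp":[0,0,0],"rotation":[0,0,0]},{"grip":1,"dp":[0,0,0],"rotation":[0,0,0]},{"grip":1,"dp":[0,0,0],"rotation":[0,0,0]}]'

```text
time_s: 3.88
tool_pos: [0.4552, -0.1807, 0.0387]
tool_rot: [-155.0, 0.3, -89.9]
force: [-0.1, -0.3, 0.6]
grip_width: 0.01
```

Run:
```python
from h import *
show()
c=plan((.525,-.108,.049),lean(-90,25),8,1)
c=plan((.603,-.033,.049),lean(-90,25),8,1,c)
```

```text
('time_s', 3.8833) ('qpos', [41.5489, -3.4437, -14.1245, 135.417, -26.9061, 28.1002, -41.0324]) ('tool_pos', [0.4552, -0.1807, 0.0387]) ('tool_rot', [-154.9504, 0.2962, -89.9135]) ('force', [-0.0999, -0.3096, 0.5883]) ('grip_width', 0.01)
--
{"grip":1,"dp":[-0.0091, -0.0084, 0.0026],"rotation":[0.0, 0.0, 0.0]},{"grip":1,"dp":[-0.0091, -0.0084, 0.0026],"rotation":[0.0, 0.0, 0.0]},{"grip":1,"dp":[-0.0091, -0.0085, 0.0026],"rotation":[0.0, 0.1, 0.0]},{"grip":1,"dp":[-0.0091, -0.0084, 0.0025],"rotation":[0.0, 0.0, 0.0]},{"grip":1,"dp":[-0.0091, -0.0085, 0.0025],"rotation":[0.0, 0.1, 0.0]},{"grip":1,"dp":[-0.0091, -0.0084, 0.0026],"rotation":[0.0, 0.0, 0.0]},{"grip":1,"dp":[-0.0091, -0.0085, 0.0025],"rotation":[0.0, 0.1, 0.0]},{"grip":1,"dp":[-0.009, -0.0084, 0.0025],"rotation":[0.0, 0.0, 0.0]},
--
{"grip":1,"dp":[-0.0094, -0.0088, 0.0041],"rotation":[0.0, 0.0, 0.0]},{"grip":1,"dp":[-0.0094, -0.0088, 0.0041],"rotation":[0.0, 0.0, 0.0]},{"grip":1,"dp":[-0.0094, -0.0088, 0.0041],"rotation":[0.0, 0.0, 0.0]},{"grip":1,"dp":[-0.0094, -0.0088, 0.0042],"rotation":[0.0, 0.0, 0.0]},{"grip":1,"dp":[-0.0094, -0.0089, 0.0041],"rotation":[0.0, 0.0, 0.0]},{"grip":1,"dp":[-0.0094, -0.0088, 0.0042],"rotation":[0.0, 0.0, 0.0]},{"grip":1,"dp":[-0.0093, -0.0089, 0.0041],"rotation":[0.0, 0.0, 0.0]},{"grip":1,"dp":[-0.0094, -0.0088, 0.0042],"rotation":[0.0, 0.0, 0.0]},
```

Run:
```python
from h import *
c=plan((.495,-.095,.047),lean(-90,25),8,1)
c=plan((.601,-.035,.047),lean(-90,25),8,1,c)
```

```text
--
{"grip":1,"dp":[-0.0107, -0.0049, 0.0012],"rotation":[0.0, 0.0, 0.0]},{"grip":1,"dp":[-0.0107, -0.0049, 0.0012],"rotation":[0.0, 0.0, 0.0]},{"grip":1,"dp":[-0.0107, -0.0049, 0.0012],"rotation":[0.0, 0.1, 0.0]},{"grip":1,"dp":[-0.0107, -0.005, 0.0012],"rotation":[0.0, 0.0, 0.0]},{"grip":1,"dp":[-0.0107, -0.0049, 0.0012],"rotation":[0.0, 0.1, 0.0]},{"grip":1,"dp":[-0.0107, -0.005, 0.0012],"rotation":[0.0, 0.0, 0.0]},{"grip":1,"dp":[-0.0108, -0.0049, 0.0012],"rotation":[0.0, 0.1, 0.0]},{"grip":1,"dp":[-0.0107, -0.005, 0.0012],"rotation":[0.0, 0.0, 0.0]},
--
{"grip":1,"dp":[-0.0075, -0.012, 0.0056],"rotation":[0.0, 0.0, 0.0]},{"grip":1,"dp":[-0.0075, -0.012, 0.0056],"rotation":[0.0, 0.0, 0.0]},{"grip":1,"dp":[-0.0075, -0.012, 0.0056],"rotation":[0.0, 0.0, 0.0]},{"grip":1,"dp":[-0.0075, -0.012, 0.0056],"rotation":[0.0, 0.0, 0.0]},{"grip":1,"dp":[-0.0075, -0.012, 0.0056],"rotation":[0.0, 0.0, 0.0]},{"grip":1,"dp":[-0.0075, -0.012, 0.0056],"rotation":[0.0, 0.0, 0.0]},{"grip":1,"dp":[-0.0076, -0.012, 0.0056],"rotation":[0.0, 0.0, 0.0]},{"grip":1,"dp":[-0.0075, -0.012, 0.0057],"rotation":[0.0, 0.0, 0.0]},
```

carry_out --plan '[{"grip":1,"dp":[-0.0107,-0.005,0.0012],"rotation":[0,0,0]},{"grip":1,"dp":[-0.0107,-0.005,0.0012],"rotation":[0,0,0]},{"grip":1,"dp":[-0.0107,-0.005,0.0012],"rotation":[0,0,0]},{"grip":1,"dp":[-0.0107,-0.005,0.0012],"rotation":[0,0,0]},{"grip":1,"dp":[-0.0107,-0.005,0.0012],"rotation":[0,0,0]},{"grip":1,"dp":[-0.0107,-0.005,0.0012],"rotation":[0,0,0]},{"grip":1,"dp":[-0.0107,-0.005,0.0012],"rotation":[0,0,0]},{"grip":1,"dp":[-0.0107,-0.005,0.0012],"rotation":[0,0,0]}]' --force 35

```text
time_s: 4.55
tool_pos: [0.4875, -0.0946, 0.0402]
tool_rot: [-155.9, 0.6, -90.5]
force: [-0.4, -1.3, -3.2]
grip_width: 0.0098
```

Run:
```python
from h import *
show()
cv2.imwrite("pics/s2.png",env.read_camera("scene")[150:350,180:420,::-1].repeat(2,0).repeat(2,1))
c=plan((.601,-.035,.047),lean(-90,25),8,1)
```

```text
('time_s', 4.55) ('qpos', [36.6976, -3.7817, -24.2681, 134.9466, -15.8607, 25.7297, -65.5547]) ('tool_pos', [0.4875, -0.0946, 0.0402]) ('tool_rot', [-155.8676, 0.5892, -90.5109]) ('force', [-0.3999, -1.3104, -3.2082]) ('grip_width', 0.0098)
--
{"grip":1,"dp":[-0.0072, -0.0131, 0.0051],"rotation":[0.1, 0.1, -0.1]},{"grip":1,"dp":[-0.0072, -0.0131, 0.0051],"rotation":[0.1, 0.0, -0.1]},{"grip":1,"dp":[-0.0072, -0.0131, 0.0051],"rotation":[0.1, 0.1, -0.1]},{"grip":1,"dp":[-0.0072, -0.0131, 0.0051],"rotation":[0.1, 0.0, -0.1]},{"grip":1,"dp":[-0.0072, -0.0132, 0.0051],"rotation":[0.1, 0.1, 0.0]},{"grip":1,"dp":[-0.0072, -0.0131, 0.0051],"rotation":[0.1, 0.0, -0.1]},{"grip":1,"dp":[-0.0072, -0.0131, 0.0052],"rotation":[0.1, 0.1, 0.0]},{"grip":1,"dp":[-0.0072, -0.0132, 0.0052],"rotation":[0.2, 0.0, -0.1]},
```

View pics/s2.png

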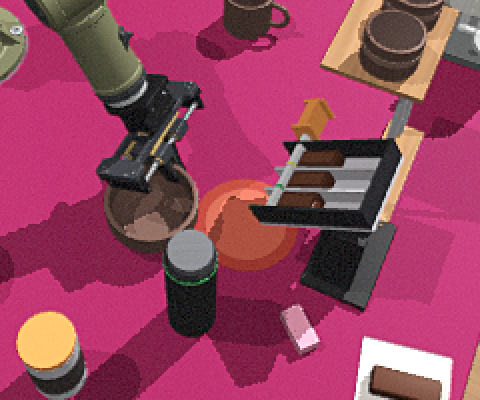

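The crop shows the bowl held upright at about (150,200), with the flask untouched. I'll carry on to the mat.

carry_out --plan '[{"grip":1,"dp":[-0.007,-0.0135,0.0045],"rotation":[0.1,0,0]},{"grip":1,"dp":[-0.007,-0.0135,0.005],"rotation":[0.1,0,0]},{"grip":1,"dp":[-0.007,-0.0135,0.005],"rotation":[0.1,0,0]},{"grip":1,"dp":[-0.007,-0.0135,0.005],"rotation":[0.1,0,0]},{"grip":1,"dp":[-0.007,-0.0135,0.005],"rotation":[0.1,0,0]},{"grip":1,"dp":[-0.007,-0.0135,0.005],"rotation":[0.1,0,0]},{"grip":1,"dp":[-0.007,-0.0135,0.005],"rotation":[0.1,0,0]},{"grip":1,"dp":[0,0,0],"rotation":[0,0,0]}]'

```text
time_s: 5.27
tool_pos: [0.5798, -0.0484, 0.0394]
tool_rot: [-156.6, 0.7, -90.9]
force: [-0.5, 2.9, 1.8]
grip_width: 0.0098
```

Run:
```python
from h import *
show()
c=plan((.601,-.034,.038),lean(-90,25),4,1)
```

```text
('time_s', 5.2667) ('qpos', [30.0143, 7.492, -27.9256, 124.2169, 4.7127, 25.8143, -91.8473]) ('tool_pos', [0.5798, -0.0484, 0.0394]) ('tool_rot', [-156.5756, 0.667, -90.9063]) ('force', [-0.503, 2.8722, 1.7867]) ('grip_width', 0.0098)
--
{"grip":1,"dp":[-0.0037, -0.0046, 0.0024],"rotation":[0.4, 0.1, -0.3]},{"grip":1,"dp":[-0.0036, -0.0047, 0.0025],"rotation":[0.4, 0.0, -0.3]},{"grip":1,"dp":[-0.0036, -0.0046, 0.0025],"rotation":[0.4, 0.1, -0.3]},{"grip":1,"dp":[-0.0037, -0.0047, 0.0026],"rotation":[0.4, 0.0, -0.2]},
```

carry_out --plan '[{"grip":1,"dp":[-0.0042,-0.0055,0.0025],"rotation":[0.4,0,-0.3]},{"grip":1,"dp":[-0.0042,-0.0055,0.0025],"rotation":[0.4,0,-0.3]},{"grip":1,"dp":[-0.0042,-0.005,0.0025],"rotation":[0.4,0,-0.3]},{"grip":1,"dp":[-0.004,-0.005,0.0025],"rotation":[0.4,0,-0.2]},{"grip":1,"dp":[0,0,0],"rotation":[0,0,0]}]'

```text
time_s: 5.68
tool_pos: [0.5957, -0.0424, 0.0385]
tool_rot: [-155.8, -0.3, -90.5]
force: [-4.8, 1.4, 8.0]
grip_width: 0.0097
```

Run:
```python
from h import *
show()
T=env.camera_params("top"); t=env.read_camera("top"); cv2.imwrite("pics/t2.png",cv2.resize(t[120:240,220:380],(800,600),interpolation=cv2.INTER_CUBIC)[:,:,::-1])
```

```text
('time_s', 5.6833) ('qpos', [27.3891, 8.9451, -26.9716, 123.0759, 9.2956, 24.9306, -96.4409]) ('tool_pos', [0.5957, -0.0424, 0.0385]) ('tool_rot', [-155.7649, -0.3372, -90.4801]) ('force', [-4.8415, 1.3544, 7.9997]) ('grip_width', 0.0097)
```

View pics/t2.png

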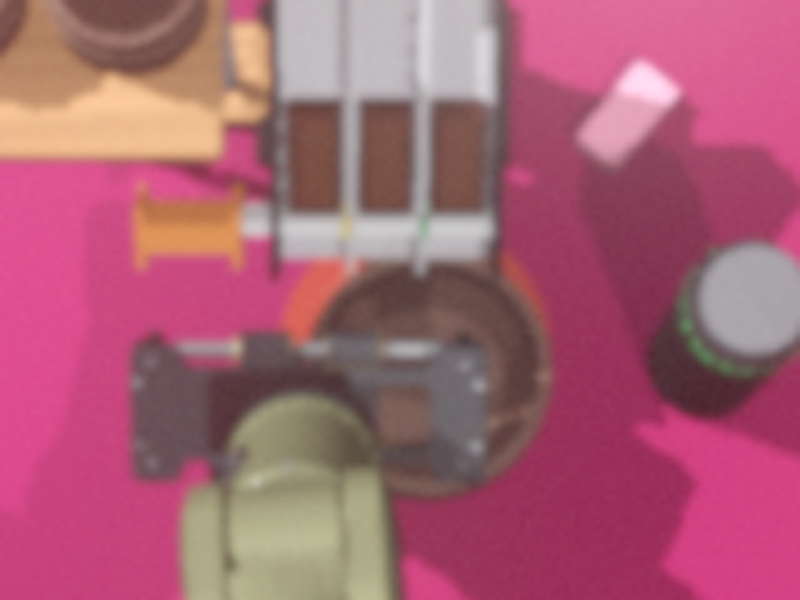

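carry_out --plan '[{"grip":1,"dp":[-0.004,-0.006,0.0005],"rotation":[0,0,0]},{"grip":1,"dp":[-0.004,-0.006,0.0005],"rotation":[0,0,0]},{"grip":1,"dp":[-0.003,-0.005,0.001],"rotation":[0,0,0]},{"grip":1,"dp":[0,0,0],"rotation":[0,0,0]}]'

```text
time_s: 6.07
tool_pos: [0.6072, -0.0337, 0.0404]
tool_rot: [-156.3, -0.3, -90.7]
force: [-0.4, 0.5, -4.0]
grip_width: 0.0098
```

Run:
```python
from h import *
show()
T=env.camera_params("top"); t=env.read_camera("top").astype(int)
print(plane(T,(304.4,193.4),.065))
h=cv2.cvtColor(t.astype(np.uint8),cv2.COLOR_RGB2HSV)
```

```text
('time_s', 6.0667) ('qpos', [25.5344, 10.1953, -26.5652, 121.2196, 11.4026, 26.2765, -99.5352]) ('tool_pos', [0.6072, -0.0337, 0.0404]) ('tool_rot', [-156.2651, -0.3432, -90.7027]) ('force', [-0.3794, 0.536, -3.9545]) ('grip_width', 0.0098)
[[ 0.58854011 -0.1038285   0.065     ]]
```

carry_out --plan '[{"grip":1,"dp":[0,0.001,0.0015],"rotation":[0,0,0]},{"grip":0.5,"dp":[0,0,0],"rotation":[0,0,0]},{"grip":0.5,"dp":[0,0,0],"rotation":[0,0,0]},{"grip":0.5,"dp":[0,0,0],"rotation":[0,0,0]},{"grip":0.5,"dp":[0,0,0],"rotation":[0,0,0]},{"grip":0.5,"dp":[0,0,0],"rotation":[0,0,0]},{"grip":0.5,"dp":[0,0,0],"rotation":[0,0,0]},{"grip":0.5,"dp":[0,0,0],"rotation":[0,0,0]}]'

```text
time_s: 6.78
tool_pos: [0.6096, -0.0334, 0.0412]
tool_rot: [-155.9, -0.4, -90.5]
force: [-0.5, -1.3, -0.5]
grip_width: 0.0414
```

Run:
```python
from h import *
show()
# withdraw along the tool axis, staying put sideways
R=lean(-90,25); p=np.array(env.get_obs()["tool_pos"])
c=plan(p-.13*R.apply([0,0,1]),R,8,.5)
c=plan((.52,.06,.20),lean(0-0,34) if 0 else R,4,.5,c)
```

```text
('time_s', 6.7833) ('qpos', [25.483, 10.2339, -26.5508, 121.2093, 11.6258, 25.8738, -99.5576]) ('tool_pos', [0.6096, -0.0334, 0.0412]) ('tool_rot', [-155.8785, -0.4287, -90.5155]) ('force', [-0.4697, -1.3407, -0.47]) ('grip_width', 0.0414)
--
{"grip":0.5,"dp":[0.0002, 0.0002, -0.0162],"rotation":[0.1, -0.1, 0.0]},{"grip":0.5,"dp":[0.0001, 0.0002, -0.0163],"rotation":[0.1, -0.1, 0.0]},{"grip":0.5,"dp":[0.0001, 0.0002, -0.0162],"rotation":[0.1, -0.1, 0.0]},{"grip":0.5,"dp":[0.0001, 0.0002, -0.0163],"rotation":[0.1, -0.1, -0.1]},{"grip":0.5,"dp":[0.0001, 0.0001, -0.0162],"rotation":[0.1, -0.1, 0.0]},{"grip":0.5,"dp":[0.0, 0.0001, -0.0163],"rotation":[0.1, 0.0, -0.1]},{"grip":0.5,"dp":[0.0, 0.0001, -0.0162],"rotation":[0.1, -0.1, 0.0]},{"grip":0.5,"dp":[0.0, 0.0001, -0.0163],"rotation":[0.2, 0.0, -0.1]},
--
{"grip":0.5,"dp":[-0.0233, 0.0035, -0.013],"rotation":[0.0, 0.0, 0.0]},{"grip":0.5,"dp":[-0.0234, 0.0035, -0.0129],"rotation":[0.0, 0.0, 0.0]},{"grip":0.5,"dp":[-0.0233, 0.0035, -0.013],"rotation":[0.0, 0.0, 0.0]},{"grip":0.5,"dp":[-0.0234, 0.0036, -0.0129],"rotation":[0.0, 0.0, 0.0]},
```

carry_out --plan '[{"grip":0.5,"dp":[0,0,-0.016],"rotation":[0,0,0]},{"grip":0.5,"dp":[0,0,-0.016],"rotation":[0,0,0]},{"grip":0.5,"dp":[0,0,-0.018],"rotation":[0,0,0]},{"grip":0.5,"dp":[0,0,-0.02],"rotation":[0,0,0]},{"grip":0.5,"dp":[0,0,-0.02],"rotation":[0,0,0]},{"grip":0.5,"dp":[0,0,-0.025],"rotation":[0,0,0]},{"grip":0.5,"dp":[-0.02,0.005,-0.02],"rotation":[0,0,0]},{"grip":0.3,"dp":[-0.02,0.005,-0.015],"rotation":[0,0,0]}]'

```text
time_s: 7.45
tool_pos: [0.5358, 0.0056, 0.1753]
tool_rot: [-156.3, -0.2, -90.9]
force: [1.0, 0.8, 0.5]
grip_width: 0.0457
```

Run:
```python
from h import *
show()
t=env.read_camera("top"); cv2.imwrite("pics/t3.png",t[:,:,::-1])
T=env.camera_params("top")
g=t.astype(int); m=((g[...,1]-g[...,2]>-15)*255).astype(np.uint8); w=np.zeros_like(m); w[170:225,275:340]=m[170:225,275:340]
c=max(cv2.findContours(w,0,1)[0],key=cv2.contourArea)[:,0]; print(cv2.boundingRect(c))
c=c[(c[:,1]>195)]; r=circ(plane(T,c,.065)[:,:2],.07); print("bowl",r.x,np.abs(r.fun).mean(),len(c))
R0=lean(0,34)
c=plan((.53,.03,.22),R0,16,.3)
```

```text
('time_s', 7.45) ('qpos', [28.521, -11.0914, -30.1645, 122.282, -5.9005, 43.7219, -89.7347]) ('tool_pos', [0.5358, 0.0056, 0.1753]) ('tool_rot', [-156.273, -0.2061, -90.8509]) ('force', [1.0292, 0.849, 0.484]) ('grip_width', 0.0457)
(275, 170, 55, 55)
bowl [ 0.57691737 -0.08676848] 0.010216515624033431 119
--
{"grip":0.3,"dp":[-0.0012, -0.0007, -0.0026],"rotation":[0.5, 0.5, -5.6]},{"grip":0.3,"dp":[-0.0011, -0.0009, -0.0026],"rotation":[0.5, 0.5, -5.6]},{"grip":0.3,"dp":[-0.001, -0.001, -0.0026],"rotation":[0.5, 0.5, -5.6]},{"grip":0.3,"dp":[-0.0009, -0.0011, -0.0026],"rotation":[0.5, 0.5, -5.6]},{"grip":0.3,"dp":[-0.0008, -0.0012, -0.0026],"rotation":[0.5, 0.5, -5.6]},{"grip":0.3,"dp":[-0.0006, -0.0013, -0.0026],"rotation":[0.5, 0.5, -5.6]},{"grip":0.3,"dp":[-0.0005, -0.0014, -0.0025],"rotation":[0.5, 0.5, -5.6]},{"grip":0.3,"dp":[-0.0003, -0.0014, -0.0025],"rotation":[0.5, 0.5, -5.7]},--
{"grip":0.3,"dp":[-0.0001, -0.0015, -0.0025],"rotation":[0.6, 0.5, -5.6]},{"grip":0.3,"dp":[0.0, -0.0015, -0.0025],"rotation":[0.6, 0.5, -5.7]},{"grip":0.3,"dp":[0.0002, -0.0015, -0.0025],"rotation":[0.5, 0.4, -5.6]},{"grip":0.3,"dp":[0.0004, -0.0015, -0.0025],"rotation":[0.6, 0.5, -5.7]},{"grip":0.3,"dp":[0.0005, -0.0015, -0.0025],"rotation":[0.5, 0.4, -5.6]},{"grip":0.3,"dp":[0.0007, -0.0015, -0.0025],"rotation":[0.6, 0.5, -5.7]},{"grip":0.3,"dp":[0.0008, -0.0014, -0.0024],"rotation":[0.5, 0.4, -5.6]},{"grip":0.3,"dp":[0.001, -0.0013, -0.0024],"rotation":[0.6, 0.5, -5.7]},
```

carry_out --plan '[{"grip":0.3,"dp":[-0.001,-0.001,-0.0035],"rotation":[0.5,0.5,-5.7]},{"grip":0.3,"dp":[-0.001,-0.001,-0.0035],"rotation":[0.5,0.5,-5.7]},{"grip":0.3,"dp":[-0.001,-0.001,-0.0035],"rotation":[0.5,0.5,-5.7]},{"grip":0.3,"dp":[-0.001,-0.001,-0.0035],"rotation":[0.5,0.5,-5.7]},{"grip":0.3,"dp":[-0.001,-0.001,-0.0035],"rotation":[0.5,0.5,-5.7]},{"grip":0.3,"dp":[-0.0005,-0.001,-0.003],"rotation":[0.5,0.5,-5.7]},{"grip":0.3,"dp":[-0.0005,-0.0015,-0.003],"rotation":[0.5,0.5,-5.7]},{"grip":0.3,"dp":[0,-0.0015,-0.003],"rotation":[0.5,0.5,-5.7]}]'

```text
time_s: 8.17
tool_pos: [0.5311, 0.0222, 0.2088]
tool_rot: [-160.8, -23.2, -46.9]
force: [0.1, -0.1, -0.1]
grip_width: 0.0607
```

carry_out --plan '[{"grip":0.3,"dp":[0,-0.0015,-0.0025],"rotation":[0.6,0.5,-5.7]},{"grip":0.3,"dp":[0,-0.0015,-0.0025],"rotation":[0.6,0.5,-5.7]},{"grip":0.3,"dp":[0,-0.0015,-0.0025],"rotation":[0.5,0.5,-5.7]},{"grip":0.3,"dp":[0.0005,-0.0015,-0.0025],"rotation":[0.6,0.5,-5.7]},{"grip":0.3,"dp":[0.0005,-0.0015,-0.0025],"rotation":[0.5,0.5,-5.7]},{"grip":0.3,"dp":[0.001,-0.0015,-0.0025],"rotation":[0.6,0.5,-5.7]},{"grip":0.3,"dp":[0.001,-0.0015,-0.0025],"rotation":[0.5,0.5,-5.7]},{"grip":0.3,"dp":[0.001,-0.0015,-0.0025],"rotation":[0.6,0.5,-5.7]}]'

```text
time_s: 8.83
tool_pos: [0.5501, 0.0391, 0.2217]
tool_rot: [176.7, -34.0, 6.5]
force: [-0.1, 0.0, -0.4]
grip_width: 0.0608
```

Run:
```python
from h import *
import pickle
show()
P=env.camera_params("wrist"); im=env.read_camera("wrist"); cv2.imwrite("pics/w4.png",im[:,:,::-1]); pickle.dump(P,open("w4.pkl","wb"))
print(proj(P,[[.651,.023,.142],[.61,-.101,0]]))
```

```text
('time_s', 8.8333) ('qpos', [0.1917, -17.2235, -9.0167, 126.4125, 3.69, 36.8272, -6.0559]) ('tool_pos', [0.5501, 0.0391, 0.2217]) ('tool_rot', [176.6674, -34.0356, 6.4831]) ('force', [-0.0778, 0.0056, -0.4288]) ('grip_width', 0.0608)
[[317.48364134 230.46828055]
 [207.49733881 292.13691393]]
```

View pics/w4.png

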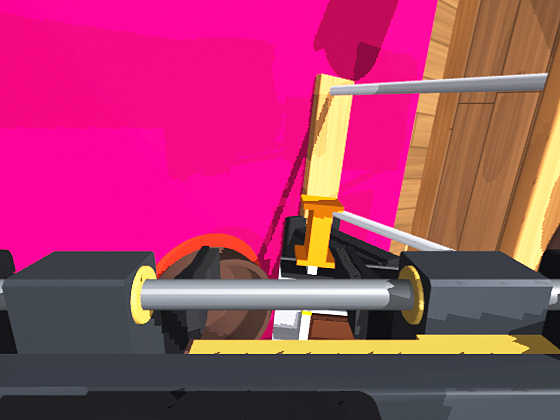

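The wrist view shows the handle web from the far flange at about (323,205) to the near flange at (316,262). The predicted centre (317,230) is within 3 px, and the bowl and mat are at lower left. I'll check the heading and plan the approach.

Run:
```python
from h import *
import pickle
P=pickle.load(open("w4.pkl","rb")); im=cv2.imread("pics/w4.png")[:,:,::-1].copy()
m=mask(im,(11,180,150),(19,255,255)); m[:,:270]=0; m[:,370:]=0; m[285:]=0; m[:190]=0
for l,s,c in blobs(m,100): print(s,c.round(1))
for v in range(196,272,4):
    u=np.where(m[v])[0]; print(v,u.min() if len(u) else 0,u.max() if len(u) else 0,len(u),end=" | ")
print()
for g0,y in(((.651,.023,.143),0),((.655,.023,.143),0),((.651,.023,.143),2),((.651,.023,.143),-2)):
    R=Ro.from_euler("z",y,degrees=True); e=np.array([-.559,0,.829]); t=np.array([.829,0,.559])
    print(y,*[proj(P,g0+R.apply(.014*e+s*np.array([0,1,0])+k*t)).round(1)[0] for s in(-.023,.023) for k in(-.008,.008)])
```

```text
[302 199  42  20 520] [322.9 207.6]
[295 243  13  18 160] [300.8 252.5]
196 301 301 1 | 200 302 337 10 | 204 303 340 38 | 208 303 343 41 | 212 313 332 20 | 216 308 331 20 | 220 312 312 1 | 224 0 0 0 | 228 307 330 3 | 232 307 307 1 | 236 306 329 3 | 240 306 328 2 | 244 305 328 3 | 248 295 328 13 | 252 296 329 14 | 256 296 331 18 | 260 303 333 13 | 264 296 334 2 | 268 332 334 3 | 
0 [307.9 259.7] [325.9 261.3] [314.3 209.2] [333.1 210.9]
0 [311.3 259.1] [329.2 260.6] [317.9 208.9] [336.5 210.6]
2 [308.5 260.1] [326.6 261.2] [313.5 209.9] [332.4 211.1]
-2 [307.2 259.3] [325.2 261.4] [315.1 208.6] [333.8 210.9]
```

The shelf edge sits close to the body's path at a 34° lean. I'll approach leaning 45°, which clears the shelf whatever the body depth, with the pads placed toward the outer flange.

Run:
```python
from h import *
R=lean(1,45); g=np.array([.652,.029,.143]); z=R.apply([0,0,1])
c=plan(g-.06*z,R,6,.3)
c=plan(g+.019*z,R,6,.3,c)
```

```text
--
{"grip":0.3,"dp":[0.0046, 0.0022, 0.0106],"rotation":[-0.2, 1.8, 0.8]},{"grip":0.3,"dp":[0.0042, 0.0021, 0.0107],"rotation":[-0.1, 1.8, 0.8]},{"grip":0.3,"dp":[0.0039, 0.002, 0.0108],"rotation":[-0.2, 1.8, 0.7]},{"grip":0.3,"dp":[0.0036, 0.0019, 0.011],"rotation":[-0.1, 1.8, 0.8]},{"grip":0.3,"dp":[0.0033, 0.0018, 0.0111],"rotation":[-0.2, 1.8, 0.7]},{"grip":0.3,"dp":[0.0031, 0.0018, 0.0112],"rotation":[-0.1, 1.8, 0.8]},
--
{"grip":0.3,"dp":[0.0, 0.0, 0.0132],"rotation":[0.0, 0.0, 0.0]},{"grip":0.3,"dp":[0.0, 0.0, 0.0132],"rotation":[0.0, 0.0, 0.0]},{"grip":0.3,"dp":[0.0, 0.0, 0.0131],"rotation":[0.0, 0.0, 0.0]},{"grip":0.3,"dp":[0.0, 0.0, 0.0132],"rotation":[0.0, 0.0, 0.0]},{"grip":0.3,"dp":[-0.0001, 0.0, 0.0131],"rotation":[0.0, 0.0, 0.0]},{"grip":0.3,"dp":[0.0, 0.0001, 0.0132],"rotation":[0.0, 0.0, 0.0]},
```

carry_out --plan '[{"grip":0.3,"dp":[0.0045,0.002,0.0105],"rotation":[-0.2,1.8,0.8]},{"grip":0.3,"dp":[0.004,0.002,0.0105],"rotation":[-0.1,1.8,0.8]},{"grip":0.3,"dp":[0.004,0.002,0.011],"rotation":[-0.2,1.8,0.7]},{"grip":0.3,"dp":[0.0035,0.002,0.011],"rotation":[-0.1,1.8,0.8]},{"grip":0.3,"dp":[0.0035,0.002,0.011],"rotation":[-0.2,1.8,0.7]},{"grip":0.3,"dp":[0.003,0.002,0.011],"rotation":[-0.1,1.8,0.8]},{"grip":0.3,"dp":[0,0,0],"rotation":[0,0,0]}]'

```text
time_s: 9.47
tool_pos: [0.6122, 0.029, 0.1861]
tool_rot: [-179.9, -45.7, -0.1]
force: [-0.2, -1.3, -1.5]
grip_width: 0.0609
```

Run:
```python
from h import *
show()
R=lean(1,45); g=np.array([.652,.029,.143]); z=R.apply([0,0,1])
print(g-.06*z)
c=plan(g-.06*z,R,3,.3)
c=plan(g+.019*z,R,8,.3,c)
```

```text
('time_s', 9.4667) ('qpos', [7.8649, -10.9077, -15.4916, 131.7704, 13.4404, 13.8071, -20.3407]) ('tool_pos', [0.6122, 0.029, 0.1861]) ('tool_rot', [-179.9015, -45.6914, -0.075]) ('force', [-0.2025, -1.3394, -1.5296]) ('grip_width', 0.0609)
[0.60957359 0.029      0.18542641]
--
{"grip":0.3,"dp":[-0.0008, 0.0, -0.0005],"rotation":[0.0, -0.2, -0.4]},{"grip":0.3,"dp":[-0.0008, 0.0, -0.0005],"rotation":[0.0, -0.2, -0.3]},{"grip":0.3,"dp":[-0.0007, 0.0, -0.0004],"rotation":[0.0, -0.3, -0.4]},
--
{"grip":0.3,"dp":[0.0, 0.0, 0.0099],"rotation":[0.0, 0.0, 0.0]},{"grip":0.3,"dp":[0.0, 0.0, 0.0099],"rotation":[0.0, 0.0, 0.0]},{"grip":0.3,"dp":[0.0, 0.0, 0.0099],"rotation":[0.0, 0.0, 0.0]},{"grip":0.3,"dp":[0.0, 0.0, 0.0099],"rotation":[0.0, 0.0, 0.0]},{"grip":0.3,"dp":[0.0, 0.0, 0.0098],"rotation":[0.0, 0.0, 0.0]},{"grip":0.3,"dp":[0.0, 0.0, 0.0099],"rotation":[0.0, 0.0, 0.0]},{"grip":0.3,"dp":[0.0, 0.0, 0.0098],"rotation":[0.0, 0.0, 0.0]},{"grip":0.3,"dp":[0.0, 0.0, 0.0099],"rotation":[0.0, 0.0, 0.0]},
```

carry_out --plan '[{"grip":0.3,"dp":[-0.002,0,0.01],"rotation":[0,-0.5,-0.6]},{"grip":0.3,"dp":[0,0,0.01],"rotation":[0,-0.2,-0.5]},{"grip":0.3,"dp":[0,0,0.01],"rotation":[0,0,0]},{"grip":0.3,"dp":[0,0,0.01],"rotation":[0,0,0]},{"grip":0.3,"dp":[0,0,0.01],"rotation":[0,0,0]}]'

```text
time_s: 9.88
tool_pos: [0.6467, 0.0279, 0.1504]
tool_rot: [179.1, -44.9, 1.0]
force: [0.0, -0.9, 1.7]
grip_width: 0.061
```

Run:
```python
from h import *
show()
P=env.camera_params("wrist"); im=env.read_camera("wrist"); s=env.read_camera("scene")
a=cv2.resize(im[130:350,180:460],(400,314)); b=cv2.resize(s[150:270,290:410],(314,314),interpolation=2)
cv2.imwrite("pics/v5.png",np.hstack([a,b])[:,:,::-1])
R=lean(1,45); g=np.array([.652,.029,.143]); z=R.apply([0,0,1])
c=plan(g+.019*z,R,4,.3)
```

```text
('time_s', 9.8833) ('qpos', [14.6697, -2.5695, -22.288, 128.9303, 28.549, 10.0854, -33.5253]) ('tool_pos', [0.6467, 0.0279, 0.1504]) ('tool_rot', [179.1256, -44.8884, 1.0403]) ('force', [0.0161, -0.9473, 1.7019]) ('grip_width', 0.061)
--
{"grip":0.3,"dp":[-0.0001, -0.0003, 0.0069],"rotation":[0.0, 0.1, -0.1]},{"grip":0.3,"dp":[-0.0001, -0.0003, 0.0069],"rotation":[0.0, 0.0, 0.0]},{"grip":0.3,"dp":[-0.0001, -0.0004, 0.0068],"rotation":[0.1, 0.1, -0.1]},{"grip":0.3,"dp":[-0.0001, -0.0003, 0.0069],"rotation":[0.0, 0.0, 0.0]},
```

View pics/v5.png

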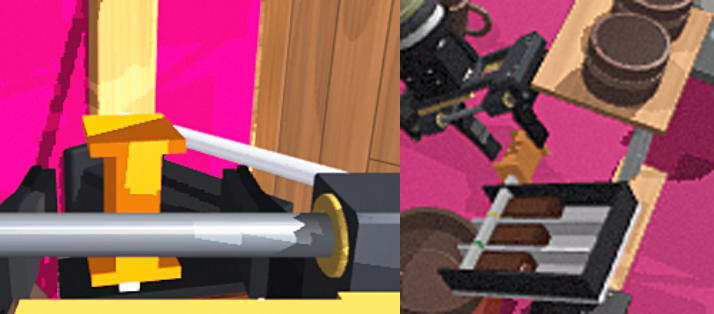

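The view shows the web centred between the open fingers, the body clear of the shelf's front edge, and the bowl under the chute. I'll make the last 28 mm, then close.

carry_out --plan '[{"grip":0.3,"dp":[0,0,0.007],"rotation":[0,-0.8,0]},{"grip":0.3,"dp":[0,0,0.007],"rotation":[0,-0.8,0]},{"grip":0.3,"dp":[0,0,0.007],"rotation":[0,-0.8,0]},{"grip":0.3,"dp":[0,0,0.007],"rotation":[0,-0.8,0]},{"grip":0.3,"dp":[0,0,0],"rotation":[0,0,0]}]' --force 20

```text
time_s: 10.4
tool_pos: [0.6664, 0.0267, 0.1283]
tool_rot: [179.1, -41.2, 0.9]
force: [-1.1, 0.7, 0.7]
grip_width: 0.0613
```

Run:
```python
from h import *
show()
o=env.get_obs(); R=Ro.from_euler("xyz",o["tool_rot"],degrees=True); print("grasp pt",np.array(o["tool_pos"])-.019*R.apply([0,0,1]))
```

```text
('time_s', 10.4) ('qpos', [14.4143, 2.8139, -22.144, 124.6977, 28.1012, 13.2451, -31.9153]) ('tool_pos', [0.6664, 0.0267, 0.1283]) ('tool_rot', [179.0851, -41.1792, 0.8874]) ('force', [-1.0655, 0.6807, 0.6966]) ('grip_width', 0.0613)
grasp pt [0.65383959 0.02678594 0.14258515]
```

carry_out --plan '[{"grip":1,"dp":[0,0,0],"rotation":[0,0,0]},{"grip":1,"dp":[0,0,0],"rotation":[0,0,0]},{"grip":1,"dp":[0,0,0],"rotation":[0,0,0]},{"grip":1,"dp":[0,0,0],"rotation":[0,0,0]},{"grip":1,"dp":[0,0,0],"rotation":[0,0,0]},{"grip":1,"dp":[0,0,0],"rotation":[0,0,0]},{"grip":1,"dp":[0,0,0],"rotation":[0,0,0]},{"grip":1,"dp":[0,0,0],"rotation":[0,0,0]}]' --force 25

```text
time_s: 11.07
tool_pos: [0.6639, 0.0272, 0.126]
tool_rot: [179.0, -40.8, 0.9]
force: [0.6, 0.2, 1.7]
grip_width: 0.0185
```

carry_out --plan '[{"grip":1,"dp":[0,0,0],"rotation":[0,0,0]},{"grip":1,"dp":[0,0,0],"rotation":[0,0,0]},{"grip":1,"dp":[0,0,0],"rotation":[0,0,0]}]'

```text
time_s: 11.32
tool_pos: [0.6639, 0.0272, 0.1261]
tool_rot: [179.1, -40.8, 0.9]
force: [0.5, 0.6, -0.0]
grip_width: 0.0188
```

Run:
```python
from h import *
show()
t=env.read_camera("top"); m=mask(t,(10,120,100),(24,255,255)); m[:,:235]=0;m[:,285:]=0;m[:150]=0;m[185:]=0
for l,s,c in blobs(m,10): print(s,c)
```

```text
('time_s', 11.3167) ('qpos', [14.4202, 2.7955, -22.2653, 124.8283, 27.9626, 13.4896, -31.8911]) ('tool_pos', [0.6639, 0.0272, 0.1261]) ('tool_rot', [179.0628, -40.8463, 0.8666]) ('force', [0.4893, 0.6232, -0.0252]) ('grip_width', 0.0188)
```

carry_out --plan '[{"grip":1,"dp":[0,-0.006,0],"rotation":[0,0,0]},{"grip":1,"dp":[0,-0.007,0],"rotation":[0,0,0]},{"grip":1,"dp":[0,-0.007,0],"rotation":[0,0,0]},{"grip":1,"dp":[0,-0.007,0],"rotation":[0,0,0]},{"grip":1,"dp":[0,-0.007,0],"rotation":[0,0,0]},{"grip":1,"dp":[0,-0.007,0],"rotation":[0,0,0]},{"grip":1,"dp":[0,-0.007,0],"rotation":[0,0,0]},{"grip":1,"dp":[0,-0.007,0],"rotation":[0,0,0]}]' --force 40

```text
time_s: 12.03
tool_pos: [0.664, 0.0536, 0.1258]
tool_rot: [178.0, -40.3, -1.2]
force: [-6.7, -6.9, 6.7]
grip_width: 0.0179
```

Run:
```python
from h import *
show()
R=lean(1,41); o=env.get_obs(); c=plan((.6639-.0014,.0272+.075,.1261),R,4,1)
```

```text
('time_s', 12.0333) ('qpos', [8.3988, 3.6136, -21.8433, 123.7729, 42.9566, 18.3997, -51.9352]) ('tool_pos', [0.664, 0.0536, 0.1258]) ('tool_rot', [178.0059, -40.3399, -1.245]) ('force', [-6.7069, -6.9206, 6.662]) ('grip_width', 0.0179)
--
{"grip":1,"dp":[-0.0004, -0.0121, -0.0009],"rotation":[0.7, 0.2, -0.5]},{"grip":1,"dp":[-0.0003, -0.0121, -0.0007],"rotation":[0.7, 0.2, -0.5]},{"grip":1,"dp":[-0.0002, -0.0121, -0.0006],"rotation":[0.7, 0.2, -0.5]},{"grip":1,"dp":[-0.0002, -0.0122, -0.0004],"rotation":[0.7, 0.1, -0.4]},
```

carry_out --plan '[{"grip":1,"dp":[0,-0.009,0],"rotation":[0.4,0,-0.4]},{"grip":1,"dp":[0,-0.009,0],"rotation":[0.4,0,-0.4]},{"grip":1,"dp":[0,-0.009,0],"rotation":[0.4,0,-0.3]},{"grip":1,"dp":[0,-0.009,0],"rotation":[0.4,0,-0.3]},{"grip":1,"dp":[0,-0.009,0],"rotation":[0.4,0,-0.3]},{"grip":1,"dp":[0,-0.009,0],"rotation":[0.4,0,-0.3]}]'

```text
time_s: 12.53
tool_pos: [0.664, 0.0793, 0.1256]
tool_rot: [177.6, -39.8, -0.8]
force: [-8.6, -8.9, 9.0]
grip_width: 0.0177
```

Run:
```python
from h import *
show()
t=env.read_camera("scene"); cv2.imwrite("pics/s6.png",cv2.resize(t[150:280,280:420],(700,650)[:2],interpolation=cv2.INTER_CUBIC)[:600,:,::-1])
```

```text
('time_s', 12.5333) ('qpos', [5.9916, 4.4622, -22.8785, 122.6662, 45.5911, 21.0819, -56.3487]) ('tool_pos', [0.664, 0.0793, 0.1256]) ('tool_rot', [177.5789, -39.7923, -0.7976]) ('force', [-8.562, -8.903, 9.029]) ('grip_width', 0.0177)
```

View pics/s6.png

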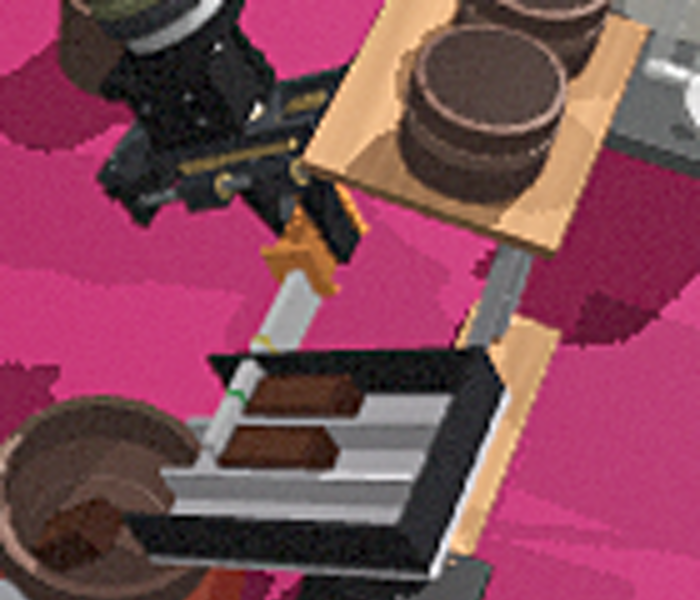

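The view shows bar 1 in the bowl at (80,530), the yellow line just outside the wall at (262,343), and the green line still inside at (237,393). The tool reading of 52 mm agrees. I'll go on to 82 mm.

carry_out --plan '[{"grip":1,"dp":[0,-0.009,0],"rotation":[0.5,0,-0.4]},{"grip":1,"dp":[0,-0.009,0],"rotation":[0.5,0,-0.4]},{"grip":1,"dp":[0,-0.009,0],"rotation":[0.4,0,-0.3]},{"grip":1,"dp":[0,-0.009,0],"rotation":[0.4,0,-0.3]},{"grip":1,"dp":[0,-0.009,0],"rotation":[0.4,0,-0.3]}]'

```text
time_s: 13.0
tool_pos: [0.6641, 0.0949, 0.1255]
tool_rot: [176.9, -39.3, -0.5]
force: [-11.0, -10.6, 12.2]
grip_width: 0.0172
```

Run:
```python
from h import *
show()
```

```text
('time_s', 13.0) ('qpos', [4.3685, 5.219, -23.5814, 121.651, 47.0041, 23.4362, -58.8881]) ('tool_pos', [0.6641, 0.0949, 0.1255]) ('tool_rot', [176.9249, -39.2552, -0.518]) ('force', [-10.9752, -10.5954, 12.2467]) ('grip_width', 0.0172)
```

carry_out --plan '[{"grip":1,"dp":[0,-0.0095,-0.001],"rotation":[0.2,0,-0.2]},{"grip":1,"dp":[0,-0.0095,-0.001],"rotation":[0.2,0,-0.2]},{"grip":1,"dp":[0,-0.0095,-0.001],"rotation":[0.2,0,-0.2]},{"grip":1,"dp":[0,-0.0095,-0.001],"rotation":[0.2,0,-0.2]}]'

```text
time_s: 13.33
tool_pos: [0.6638, 0.1034, 0.1256]
tool_rot: [175.6, -38.7, -1.2]
force: [-4.1, -11.8, 5.3]
grip_width: 0.0174
```

Run:
```python
from h import *
show()
t=env.read_camera("scene"); cv2.imwrite("pics/s7.png",cv2.resize(t[170:290,280:400],(600,600),interpolation=cv2.INTER_CUBIC)[:,:,::-1])
o=env.get_obs(); show()
```

```text
('time_s', 13.3333) ('qpos', [2.4157, 6.1387, -24.0064, 120.4953, 49.4327, 26.9447, -63.0615]) ('tool_pos', [0.6638, 0.1034, 0.1256]) ('tool_rot', [175.6355, -38.7469, -1.194]) ('force', [-4.0668, -11.8074, 5.3143]) ('grip_width', 0.0174)
('time_s', 13.3833) ('qpos', [2.3723, 6.1652, -24.0592, 120.4662, 49.4439, 26.9694, -63.1074]) ('tool_pos', [0.6638, 0.1045, 0.1256]) ('tool_rot', [175.6626, -38.7435, -1.1598]) ('force', [-2.0254, -9.7627, 4.4534]) ('grip_width', 0.0173)
```

View pics/s7.png

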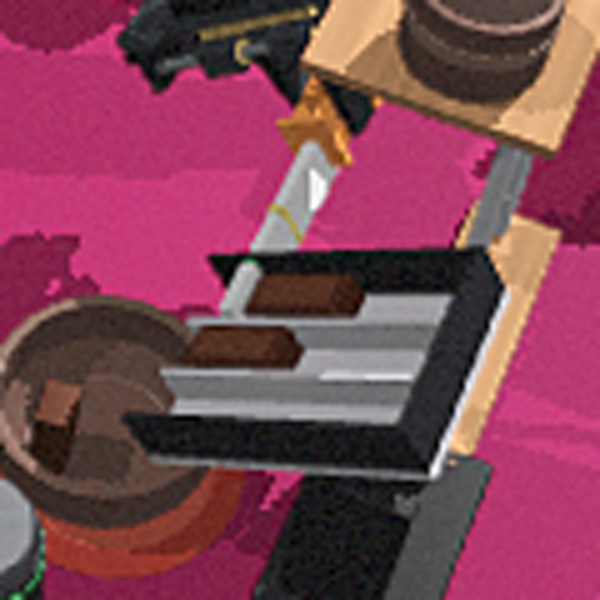

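The green line is now at about the wall (250,265), and bar 2 is starting to slide.

carry_out --plan '[{"grip":1,"dp":[0,-0.009,0],"rotation":[0.2,0,0]},{"grip":1,"dp":[0,-0.0075,0],"rotation":[0.2,0,0]},{"grip":1,"dp":[0,-0.0065,0],"rotation":[0,0,0]}]'

```text
time_s: 13.63
tool_pos: [0.6639, 0.1051, 0.1253]
tool_rot: [174.6, -38.4, -2.2]
force: [-11.1, -11.4, 11.3]
grip_width: 0.0171
```

```bash
cat >> h.py <<'E'
def gp():
    o=env.get_obs(); R=Ro.from_euler("xyz",o["tool_rot"],degrees=True); print("grasp pt",(np.array(o["tool_pos"])-.019*R.apply([0,0,1])).round(4), R.apply([0,0,1]).round(3))
E
python3 - <<'E'
from h import *
show();gp()
E
```

```text
('time_s', 13.6333) ('qpos', [1.0985, 6.9233, -24.1755, 119.621, 51.1873, 29.7735, -66.2652]) ('tool_pos', [0.6639, 0.1051, 0.1253]) ('tool_rot', [174.5508, -38.4473, -2.2122]) ('force', [-11.1352, -11.4372, 11.3492]) ('grip_width', 0.0171)
grasp pt [0.6522 0.1074 0.1401] [ 0.615 -0.119 -0.78 ]
```

carry_out --plan '[{"grip":1,"dp":[0,-0.007,-0.0005],"rotation":[0.3,0,-0.3]},{"grip":1,"dp":[0,-0.0065,-0.0005],"rotation":[0.3,0,-0.3]},{"grip":1,"dp":[0,-0.0065,0],"rotation":[0.3,0,-0.3]},{"grip":1,"dp":[0,-0.0065,0],"rotation":[0.3,0,-0.3]}]'

```text
time_s: 13.97
tool_pos: [0.6639, 0.1035, 0.1251]
tool_rot: [172.9, -38.0, -1.9]
force: [-14.3, -9.4, 15.4]
grip_width: 0.0167
```

Run:
```python
from h import *
show();gp()
t=env.read_camera("scene"); cv2.imwrite("pics/s8.png",cv2.resize(t[170:290,280:400],(600,600),interpolation=cv2.INTER_CUBIC)[:,:,::-1])
gp()
```

```text
('time_s', 13.9667) ('qpos', [0.3723, 7.5605, -24.3146, 118.8455, 51.9149, 32.0845, -67.0168]) ('tool_pos', [0.6639, 0.1035, 0.1251]) ('tool_rot', [172.8562, -37.954, -1.8928]) ('force', [-14.2864, -9.4494, 15.4354]) ('grip_width', 0.0167)
grasp pt [0.6524 0.1063 0.14  ] [ 0.606 -0.144 -0.782]
grasp pt [0.6524 0.1064 0.14  ] [ 0.606 -0.145 -0.782]
```

View pics/s8.png

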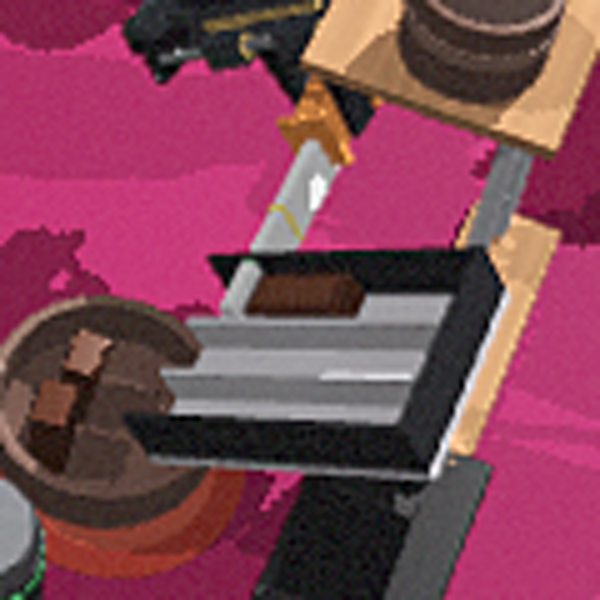

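Both bars are now in the bowl (crop (50,410) and (88,355)) and bar 3 is still in its lane. I'll check the travel by vision and keep holding.

Run:
```python
from h import *
S=env.camera_params("scene"); o=np.array([.646,-.0815,0]); R=Ro.from_euler("z",1,degrees=True)
for g in(.074,.078,.082,.086): print(g,proj(S,o+R.apply([[.0073,.062+g-.041,.141],[.0073,.062+g-.082,.141]])).round(1).tolist())
t=cv2.imread("pics/s8.png"); h=cv2.cvtColor(t,cv2.COLOR_BGR2HSV)
for nm,lo,hi in(("y",(22,90,80),(34,255,255)),("g",(50,60,50),(85,255,255))):
    m=cv2.inRange(h,lo,hi); m[:, :180]=0; m[:150]=0; m[330:]=0
    for l,s,c in blobs(m,15): print(nm,s,(c/5+[280,170]).round(1))
```

```text
0.074 [[335.2, 211.8], [330.2, 222.3]]
0.078 [[335.7, 210.8], [330.7, 221.2]]
0.082 [[336.2, 209.8], [331.2, 220.2]]
0.086 [[336.6, 208.8], [331.7, 219.2]]
y [271 205  32  34 231] [337.6 213.6]
g [241 257  18   6  55] [329.8 221.8]
```

carry_out --plan '[{"grip":1,"dp":[0,-0.009,-0.001],"rotation":[0,0,0]},{"grip":1,"dp":[0,-0.009,-0.001],"rotation":[0,0,0]},{"grip":1,"dp":[0,-0.008,-0.001],"rotation":[0,0,0]},{"grip":1,"dp":[0,-0.008,-0.001],"rotation":[0,0,0]}]'

```text
time_s: 14.35
tool_pos: [0.6637, 0.1049, 0.1251]
tool_rot: [170.6, -37.6, -3.3]
force: [-6.9, -11.8, 7.9]
grip_width: 0.0169
```

Run:
```python
from h import *
show();gp()
t=env.read_camera("scene"); t=cv2.resize(t[170:290,280:400],(600,600),interpolation=cv2.INTER_CUBIC);  h=cv2.cvtColor(t,cv2.COLOR_RGB2HSV)
for nm,lo,hi in(("y",(22,90,80),(34,255,255)),("g",(50,60,50),(85,255,255))):
    m=cv2.inRange(h,lo,hi); m[:, :180]=0; m[:150]=0; m[330:]=0
    for l,s,c in blobs(m,15): print(nm,s,(c/5+[280,170]).round(1))
```

```text
('time_s', 14.35) ('qpos', [-1.7547, 9.0746, -24.5401, 117.2637, 54.0473, 37.0136, -71.1694]) ('tool_pos', [0.6637, 0.1049, 0.1251]) ('tool_rot', [170.5772, -37.564, -3.269]) ('force', [-6.8559, -11.7521, 7.8589]) ('grip_width', 0.0169)
grasp pt [0.6524 0.1086 0.14  ] [ 0.591 -0.198 -0.782]
y [272 201  28  31 224] [337.6 212.7]
```

Run:
```python
from h import *
S=env.camera_params("scene"); o=np.array([.646,-.0815,0]); R=Ro.from_euler("z",1,degrees=True)
def lines(im,y0,y1):
    t=cv2.resize(im[170:290,280:400],(600,600),interpolation=cv2.INTER_CUBIC); h=cv2.cvtColor(t,cv2.COLOR_RGB2HSV)
    for nm,lo,hi in(("y",(22,90,80),(34,255,255)),("g",(45,60,50),(85,255,255))):
        m=cv2.inRange(h,lo,hi); m[:, :180]=0; m[:y0]=0; m[y1:]=0
        for l,s,c in blobs(m,15): print(nm,s,(c/5+[280,170]).round(1))
lines(cv2.imread("pics/scene0.png")[:,:,::-1].copy(),230,480)
for z in(.135,.141): print(proj(S,o+R.apply([[.0073,.021,z],[.0073,-.02,z],[.0073,.062,z],[.0073,.103,z]])).round(1).tolist())
im=env.read_camera("scene"); lines(im,150,330)
m=mask(im,(10,120,100),(24,255,255)); m[:170]=0; m[225:]=0; m[:,:325]=0; m[:,365:]=0
print([ (s.tolist(),c.round(1)) for l,s,c in blobs(m,20)])
gp()
```

```text
y [218 305  24  12 134] [325.9 232. ]
g [191 359  19  17 162] [320.2 243.1]
g [484 467   4  13  35] [377.1 264.5]
[[325.8, 232.2], [320.4, 243.4], [331.0, 221.4], [335.9, 211.1]]
[[326.0, 231.0], [320.5, 242.2], [331.2, 220.2], [336.2, 209.8]]
y [272 200  32  36 262] [337.9 212.8]
g [240 257   8   4  15] [328.7 221.7]
[([325, 170, 17, 4, 26], array([332. , 171.2])), ([349, 172, 16, 19, 124], array([356.6, 183.5])), ([336, 185, 15, 17, 130], array([343.6, 193.4]))]
grasp pt [0.6525 0.1094 0.14  ] [ 0.591 -0.197 -0.782]
```

The line positions at home match my model. The yellow line's top end now lies at about (336.8,211.2), which gives about 82 mm. The grasp displacement says 82.2 mm. I'll hold there, then ease back.

carry_out --plan '[{"grip":1,"dp":[0,-0.007,-0.001],"rotation":[0.2,0,0]},{"grip":1,"dp":[0,-0.007,-0.001],"rotation":[0.2,0,0]},{"grip":1,"dp":[0,-0.007,-0.001],"rotation":[0.2,0,0]},{"grip":1,"dp":[0,-0.007,-0.001],"rotation":[0.2,0,0]},{"grip":1,"dp":[0,-0.007,-0.001],"rotation":[0.2,0,0]}]'

```text
time_s: 14.87
tool_pos: [0.6635, 0.1029, 0.125]
tool_rot: [168.7, -37.1, -4.5]
force: [-7.4, -10.3, 8.7]
grip_width: 0.0166
```

Run:
```python
from h import *
show();gp()
```

```text
('time_s', 14.8667) ('qpos', [-3.117, 10.3797, -24.6295, 115.8627, 54.9577, 40.8994, -73.4744]) ('tool_pos', [0.6635, 0.1029, 0.125]) ('tool_rot', [168.7186, -37.1307, -4.4797]) ('force', [-7.3994, -10.2938, 8.7239]) ('grip_width', 0.0166)
grasp pt [0.6526 0.1075 0.1399] [ 0.575 -0.241 -0.782]
```

carry_out --plan '[{"grip":1,"dp":[0,-0.002,0],"rotation":[0.8,0,0]},{"grip":1,"dp":[0,0,0],"rotation":[0.8,0,0]},{"grip":1,"dp":[0,0,0],"rotation":[0.8,0,0]},{"grip":1,"dp":[0,0,0],"rotation":[0.8,0,0]}]'

```text
time_s: 15.2
tool_pos: [0.6633, 0.0805, 0.1251]
tool_rot: [169.9, -36.9, -4.8]
force: [1.3, -7.1, 1.2]
grip_width: 0.0166
```

Run:
```python
from h import *
show();gp()
```

```text
('time_s', 15.2) ('qpos', [-0.5381, 8.8636, -23.8096, 117.1826, 52.8756, 37.6497, -69.76]) ('tool_pos', [0.6633, 0.0805, 0.1251]) ('tool_rot', [169.9021, -36.9044, -4.7671]) ('force', [1.3063, -7.0904, 1.2172]) ('grip_width', 0.0166)
grasp pt [0.6524 0.0848 0.14  ] [ 0.575 -0.224 -0.787]
```

carry_out --plan '[{"grip":1,"dp":[0,0.001,0],"rotation":[0.8,0,0.4]},{"grip":1,"dp":[0,0.001,0],"rotation":[0.8,0,0.4]},{"grip":1,"dp":[0,0.001,0],"rotation":[0.8,0,0.4]},{"grip":1,"dp":[0,0.001,0],"rotation":[0.8,0,0.4]},{"grip":1,"dp":[0,0.002,0],"rotation":[0.8,0,0.4]},{"grip":1,"dp":[0,0.002,0],"rotation":[0.8,0,0.4]},{"grip":1,"dp":[0,0.002,0],"rotation":[0.8,0,0.4]}]'

```text
time_s: 15.78
tool_pos: [0.6631, 0.0356, 0.1252]
tool_rot: [174.8, -37.1, -7.8]
force: [8.3, -3.9, -5.5]
grip_width: 0.0173
```

Run:
```python
from h import *
show();gp()
```

```text
('time_s', 15.7833) ('qpos', [5.2554, 5.9228, -21.7804, 119.846, 46.5078, 29.7274, -61.4838]) ('tool_pos', [0.6631, 0.0356, 0.1252]) ('tool_rot', [174.7918, -37.1294, -7.822]) ('force', [8.328, -3.8654, -5.5266]) ('grip_width', 0.0173)
grasp pt [0.652  0.0388 0.1403] [ 0.583 -0.172 -0.794]
```

carry_out --plan '[{"grip":1,"dp":[0,0.002,0],"rotation":[0.8,0,-0.8]},{"grip":1,"dp":[0,0.003,0],"rotation":[0.8,0,-0.8]},{"grip":1,"dp":[0,0.003,0],"rotation":[0.8,0,-0.8]},{"grip":1,"dp":[0,0.003,0],"rotation":[0.5,0,-0.8]},{"grip":1,"dp":[0,0.003,0],"rotation":[0.5,0,-0.8]}]'

```text
time_s: 16.2
tool_pos: [0.6631, 0.026, 0.1253]
tool_rot: [175.2, -37.0, -1.7]
force: [3.7, 5.7, -3.4]
grip_width: 0.0165
```

Run:
```python
from h import *
show();gp()
im=env.read_camera("scene")
t=cv2.resize(im[170:290,280:400],(600,600),interpolation=cv2.INTER_CUBIC); h=cv2.cvtColor(t,cv2.COLOR_RGB2HSV)
for nm,lo,hi in(("y",(22,90,80),(34,255,255)),("g",(45,60,50),(85,255,255))):
    m=cv2.inRange(h,lo,hi); m[:, :180]=0; m[:230]=0; m[480:]=0
    for l,s,c in blobs(m,15): print(nm,s,(c/5+[280,170]).round(1))
```

```text
('time_s', 16.2) ('qpos', [9.7084, 4.466, -21.7637, 121.2264, 37.7063, 23.67, -45.4601]) ('tool_pos', [0.6631, 0.026, 0.1253]) ('tool_rot', [175.2067, -36.988, -1.6514]) ('force', [3.7029, 5.7336, -3.3613]) ('grip_width', 0.0165)
grasp pt [0.6518 0.028  0.1405] [ 0.597 -0.101 -0.796]
y [218 305  21  13 134] [325.8 231.9]
g [187 359  23  16 181] [319.8 243. ]
g [213 383   7   8  34] [323.2 247.4]
g [484 467   4  13  37] [377.1 264.6]
```

The gauge is home: the lines are back at (325.8,231.9) and (319.8,243.0), and the stop reacts with +5.7 N. Now I'll open and withdraw.

carry_out --plan '[{"grip":0.3,"dp":[0,0,0],"rotation":[0,0,0]},{"grip":0.3,"dp":[0,0,0],"rotation":[0,0,0]},{"grip":0.3,"dp":[0,0,0],"rotation":[0,0,0]},{"grip":0.3,"dp":[0,0,0],"rotation":[0,0,0]},{"grip":0.3,"dp":[0,0,0],"rotation":[0,0,0]},{"grip":0.3,"dp":[0,0,0],"rotation":[0,0,0]},{"grip":0.3,"dp":[0,0,0],"rotation":[0,0,0]},{"grip":0.3,"dp":[0,0,0],"rotation":[0,0,0]}]'

```text
time_s: 16.92
tool_pos: [0.6649, 0.0258, 0.1274]
tool_rot: [175.3, -37.2, -1.6]
force: [0.4, -0.8, 0.6]
grip_width: 0.0582
```

Run:
```python
from h import *
show();gp()
R=lean(0,45); p=np.array(env.get_obs()["tool_pos"])
c=plan([.663,.025,.1265],R,4,.3)
c=plan(c[0]-.09*R.apply([0,0,1]),R,8,.3,c)
```

```text
('time_s', 16.9167) ('qpos', [9.7482, 4.3977, -21.6875, 121.1491, 37.6548, 23.4646, -45.2986]) ('tool_pos', [0.6649, 0.0258, 0.1274]) ('tool_rot', [175.2763, -37.2494, -1.6149]) ('force', [0.4216, -0.7733, 0.5558]) ('grip_width', 0.0582)
grasp pt [0.6535 0.0277 0.1425] [ 0.601 -0.099 -0.793]
--
{"grip":0.3,"dp":[-0.0005, 0.0002, -0.0001],"rotation":[1.4, 1.9, -0.2]},{"grip":0.3,"dp":[-0.0005, 0.0002, -0.0001],"rotation":[1.5, 2.0, -0.2]},{"grip":0.3,"dp":[-0.0005, 0.0002, -0.0001],"rotation":[1.4, 1.9, -0.2]},{"grip":0.3,"dp":[-0.0005, 0.0003, -0.0002],"rotation":[1.5, 2.0, -0.3]},
--
{"grip":0.3,"dp":[0.0, 0.0, -0.0112],"rotation":[0.0, 0.0, 0.0]},{"grip":0.3,"dp":[0.0, 0.0, -0.0113],"rotation":[0.0, 0.0, 0.0]},{"grip":0.3,"dp":[0.0, 0.0, -0.0112],"rotation":[0.0, 0.0, 0.0]},{"grip":0.3,"dp":[0.0, 0.0, -0.0113],"rotation":[0.0, 0.0, 0.0]},{"grip":0.3,"dp":[0.0, 0.0, -0.0112],"rotation":[0.0, 0.0, 0.0]},{"grip":0.3,"dp":[0.0, 0.0, -0.0113],"rotation":[0.0, 0.0, 0.0]},{"grip":0.3,"dp":[0.0, 0.0, -0.0112],"rotation":[0.0, 0.0, 0.0]},{"grip":0.3,"dp":[0.0, 0.0, -0.0113],"rotation":[0.0, 0.0, 0.0]},
```

carry_out --plan '[{"grip":0.3,"dp":[-0.0005,0,0],"rotation":[1.4,2,-0.2]},{"grip":0.3,"dp":[-0.0005,0,0],"rotation":[1.4,2,-0.2]},{"grip":0.3,"dp":[-0.0005,0,0],"rotation":[1.4,2,-0.2]},{"grip":0.3,"dp":[-0.0005,0,0],"rotation":[1.4,2,-0.2]}]'

```text
time_s: 17.25
tool_pos: [0.6664, 0.0289, 0.1296]
tool_rot: [-179.7, -45.8, -0.0]
force: [1.5, -1.8, -0.0]
grip_width: 0.0608
```

Run:
```python
from h import *
show();gp()
```

```text
('time_s', 17.25) ('qpos', [10.3949, 1.8408, -18.1146, 128.3456, 52.8055, 7.1029, -57.5896]) ('tool_pos', [0.6664, 0.0289, 0.1296]) ('tool_rot', [-179.7146, -45.7926, -0.0239]) ('force', [1.4948, -1.8362, -0.0192]) ('grip_width', 0.0608)
grasp pt [0.6527 0.0288 0.1429] [ 0.717  0.005 -0.697]
```

carry_out --plan '[{"grip":0.3,"dp":[0,0,-0.01],"rotation":[0,-0.2,0]},{"grip":0.3,"dp":[0,0,-0.012],"rotation":[0,-0.2,0]},{"grip":0.3,"dp":[0,0,-0.012],"rotation":[0,-0.2,0]},{"grip":0.3,"dp":[0,0,-0.012],"rotation":[0,0,0]},{"grip":0.3,"dp":[0,0,-0.012],"rotation":[0,0,0]},{"grip":0.3,"dp":[0,0,-0.012],"rotation":[0,0,0]},{"grip":0.3,"dp":[0,0,-0.012],"rotation":[0,0,0]},{"grip":0.3,"dp":[0,0,-0.012],"rotation":[0,0,0]}]'

```text
time_s: 17.92
tool_pos: [0.5937, 0.0247, 0.1929]
tool_rot: [179.8, -44.8, 0.5]
force: [0.5, 0.3, -0.2]
grip_width: 0.0611
```

carry_out --plan '[{"grip":0.3,"dp":[-0.01,0,-0.02],"rotation":[0,-1,0]},{"grip":0.3,"dp":[-0.01,0,-0.02],"rotation":[0,-1,0]},{"grip":0.3,"dp":[-0.01,0,-0.02],"rotation":[0,-1,0]},{"grip":0.3,"dp":[0,0,0],"rotation":[0,0,0]},{"grip":0.3,"dp":[0,0,0],"rotation":[0,0,0]}]'

```text
time_s: 18.33
tool_pos: [0.5625, 0.0275, 0.1965]
tool_rot: [179.7, -40.5, 0.4]
force: [-0.4, -0.8, -0.3]
grip_width: 0.0608
```

Run:
```python
from h import *
show()
s=env.read_camera("scene"); t=env.read_camera("top")
a=cv2.resize(s[130:350,180:400],(400,400),interpolation=cv2.INTER_CUBIC); b=cv2.resize(t[90:250,240:400],(400,400),interpolation=cv2.INTER_CUBIC)
cv2.imwrite("pics/end.png",np.hstack([a,b])[:,:,::-1])
T=env.camera_params("top"); 
m=mask(t,(10,120,100),(24,255,255))
print([(s_.tolist(),c.round(1)) for l,s_,c in blobs(m,100)])
x=cv2.imread("pics/top0.png")[:,:,::-1].astype(int); d=np.abs(x-t.astype(int)).max(2)
for n,(u,v) in dict(flask=(368,183),can=(422,231),mug=(163,248),bar3=(284,152)).items(): print(n,d[v-22:v+22,u-16:u+16].mean().round(1))
```

```text
('time_s', 18.3333) ('qpos', [1.497, -17.2687, -9.5347, 132.4537, 6.8369, 24.6293, -13.5187]) ('tool_pos', [0.5625, 0.0275, 0.1965]) ('tool_rot', [179.6578, -40.4957, 0.4336]) ('force', [-0.448, -0.829, -0.3091]) ('grip_width', 0.0608)
[([248, 161, 20, 9, 155], array([258.1, 165. ])), ([412, 216, 27, 28, 583], array([425.1, 229.5]))]
flask 2.8
can 11.5
mug 2.5
bar3 23.7
```

View pics/end.png

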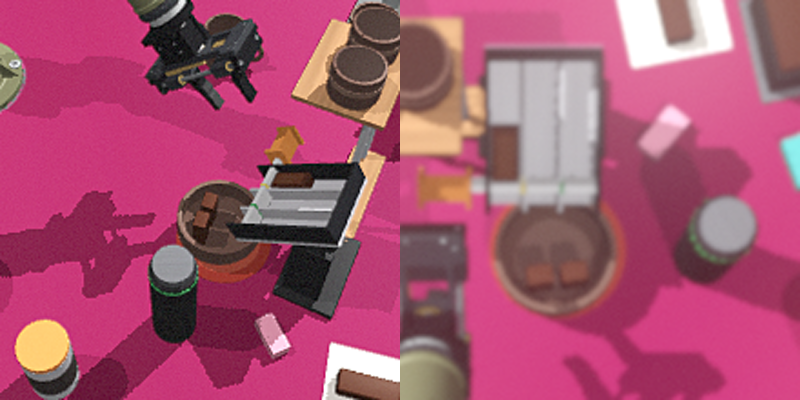

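The final view shows bars 1 and 2 lying in the bowl (top panel (540,275) and (573,272)) and bar 3 in its lane. The handle is home and the gripper is clear. The bowl covers the mat's front edge, so I'll check its offset more carefully before handing in.

Run:
```python
from h import *
t=env.read_camera("top"); T=env.camera_params("top")
h=cv2.cvtColor(t,cv2.COLOR_RGB2HSV).astype(int)
m=((t[...,0].astype(int)-t[...,1]<75)).astype(np.uint8)*255   # bowl is dull; cloth and mat are vivid
w=np.zeros_like(m); w[172:225,270:335]=m[172:225,270:335]; w=cv2.morphologyEx(w,cv2.MORPH_OPEN,np.ones((3,3)))
c=max(cv2.findContours(w,0,1)[0],key=cv2.contourArea)[:,0]; print(cv2.boundingRect(c))
for v0 in(185,195):
    k=c[c[:,1]>v0]; r=circ(plane(T,k,.065)[:,:2],.07); print("bowl",r.x,np.abs(r.fun).mean(),len(k), np.hypot(*(r.x-[.610,-.101])),np.hypot(*(r.x-[.613,-.1005])))
S=env.camera_params("scene"); s=env.read_camera("scene")
m=((s[...,0].astype(int)-s[...,1]<75)).astype(np.uint8)*255
w=np.zeros_like(m); w[222:290,272:330]=m[222:290,272:330]
c=max(cv2.findContours(w,0,1)[0],key=cv2.contourArea)[:,0]; k=c[(c[:,0]<305)&(c[:,1]<262)]
X=plane(S,k,.065)[:,:2]; r=circ(X,.07); print("scene",cv2.boundingRect(c),r.x,np.abs(r.fun).mean(),len(k))
```

```text
(278, 172, 49, 45)
bowl [ 0.59746118 -0.09694384] 0.001296485016246545 79 0.013178562998783973 0.015940555330898533
bowl [ 0.59745357 -0.09688494] 0.0009734736270741009 59 0.013204033944091136 0.01596120307131634
scene (272, 222, 58, 68) [ 0.59775945 -0.102163  ] 0.0015349526626326651 48
```

The two views put the bowl at x = 0.597 and x = 0.598, so it is 13–16 mm from the mat centre and inside the 30 mm limit. Handing in.

```bash
python3 -c "
from cell import env
print(env.sign_off())"
```

```text
the job is handed in; nothing more can be done
None
```

I finished the task and handed it in at about 18.5 s of robot time; sign-off gives no verdict, so the result below rests on my own checks.

**What I did:**
- **Bowl:** I pinched it by the left rim, slid it low under the chute onto the mat and let go.
- **Gauge:** I gripped the handle leaning back about 41°, which is 7° more than the given 34°, to stay clear of the shelf. I pulled it to about 80–82 mm and held it there for over a second until bars 1 and 2 slid into the bowl. Then I eased it home at under 0.1 m/s, released and backed off.

**Last checks:**
- **Bowl:** two camera views agree within 5 mm and put it 13–16 mm from the mat centre (limit 30 mm).
- **Bars:** bars 1 and 2 are in the bowl and bar 3 is in its lane.
- **Gauge:** the lines and handle are back within 1 px of where they started.
- **Robot:** the wrist force is near zero and the gripper is clear of everything.
- **Flask, can and mug:** the top view showed no movement. The can's image patch changed slightly, but its cap is in the same place to 0.1 px.

**Checks that disagreed:**
- **Travel at the green line:** the raw centres of the two line marks suggested about 75–76 mm, just under the 76 mm minimum. I took 80–82 mm because the tool's movement and the top end of the yellow line both gave it, and the marks were partly hidden by the wall.
- **Heading:** the shelf edge and the handle gave dispenser headings of -1° and +1°. The difference had no effect on the job.

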